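Run the spraying turntable with its hold-to-run key

ROBOT

A 7-joint arm with a two-finger parallel gripper is mounted at the origin on a cart in front of the work surface, level with it; the furniture and walls round the work are solid. World frame = base frame: x ahead of the robot, y to its left, z up, the work surface at z = 0. Lengths are in m, angles in rad, forces in N, time in s.
With the tool pointing down it reaches from about 0.4 to 0.875 m from the base axis. Payload 4.4 kg.
Tool frame: the origin (TCP) lies midway between the tips of the shut fingers; the grasp point (between the pads) lies 19 mm behind it; z points along the fingers, y is the line along which they close (so a half turn about z gives the same grasp; the last joint's range is limited). The gripper opens to 85 mm and grips with 20 to 120 N. Pads are 22 mm wide; open, the fingers measure 114 mm over their backs; the gripper's body (76 mm by 85 mm) begins 54 mm behind the grasp point. The pads swing forward as they close: fully open they stand 13 mm farther back than shut.
Start: joints at [-1.324, 0.628, 0.038, 1.517, -0.027, 0.996, -0.02], TCP at [0.2, 0.618, 0.231] pointing down, gripper open.
Joint ranges: [-3.06, 3.06], [-0.37, 2.12], [-1.25, 1.32], [0.18, 2.47], [-1.1, 4.24], [0.23, 1.98], [-2.94, 2.94]. Speed limits (rad/s): [2.57, 2.57, 3.14, 3.14, 3.14, 3.14, 3.14].

INTERFACE

Orientations are given as a unit quaternion [w, x, y, z].
In Python, from bench import get_state, read_camera, order gives the robot as it stands.
- The arm moves only by the tool send_rows, never from a script. Its argument "commands" is a list of rows, each a list of 3 entries, a list of its own where there are three numbers: the turn, a rotation vector about the tool's x, y, z normalised to -1 to 1, where 1 is 0.1 rad, then the shift along the tool's x, y, z normalised to -1 to 1, where 1 is 25 mm, then the opening, from 0 (shut) to 1 (fully open). In form: [[[rx, ry, rz], [dx, dy, dz], claw], ...]. A call has 1 to 5 rows; each row shifts and turns the commanded pose from where the row before left it, along the tool's axes as they then stand; what a row does not reach is not made up. A row lasts 1/12 s, in which the tool goes at most 41.7 mm and 7.16 degrees, less where a joint would pass 70% of its speed; a pose out of reach is approached as far as the arm can. A call with a number of a shift or a turn outside -1 to 1 is refused whole. A call with a gripper value outside its range is refused whole. The fingers move at their own pace and stop on an object; "force" is the grip in N (left out, the last holds). Time passes only in rows, so rows that do not move let the fingers close. It gives the time, the measured TCP pose, the force, the opening and the grip force at its end, in the units of the state.
- get_state(): the state, without advancing time (a new reading comes with each control period).
- read_camera(name): name is "scene" or "side" or "wrist"; returns a dict with "color" (480x640x3 uint8, red, green, blue), "mtx" (3x3 intrinsics, pixels), "world_to_cam" (4x4, takes a point from world to camera coordinates). Camera axes: x right, y down, z forward; pixel columns grow to the right and rows downward; lengths in m; the calibration is good to about 2 mm. A picture is of the moment at which its call begins. There is no depth.
- order.hand_in(): hands the job in; it is judged then, once.
The state is a dict: "time_s": time; "joints": joint angles; "qd": joint speeds; "joint_torque": joint torques, N m; "ee_pos": TCP position; "ee_rot": TCP orientation; "contact_force": force on the tool from outside, world axes, zero at the start; "torque": the same for the moment, N m; "width": opening from 0.0 (shut) to 1.0 (fully open); "grip_force": force on a finger pad.
Only numpy, scipy, OpenCV 4.12 (cv2) and the standard library are available. Lean on these libraries where they do the work, as an engineer would, in place of code of your own. Each camera call takes 0.05 s, during which the arm holds its last target. There are 200 camera calls.

TASK

First lay the wooden wedge flat across the small raised pad in the middle of the spraying turntable, balanced on it and let go, so that I can spray it all round. Then take the flat-headed switch key from the wooden block, work it fully home in the turntable's key switch (the pins are sticky, it may want a little wiggle, don't force it) and turn it a quarter turn clockwise against its spring. The switch is hold-to-run: finish with the key still in your grip and held turned, so that the table keeps turning with the wedge on it while I spray; leave the chuck key in the block and the other things where they are.

Things in the scene. Friction and masses are not known exactly. Their poses are not given: they have to be found in the camera images.
- wedge: Loose plain softwood door wedge lying flat on the table, 35 (x) x 120 (y) x 22 mm, 0.03 to 0.06 kg. Origin: centre of its flat underside; z up; its own +y points to the thick end (22 mm), -y to the thin end (4 mm); the long sides are upright, 35 mm apart.
- wedge_balance (a point): Balance point of the wedge: on its underside, straight below its centre of mass, 14 mm from the middle towards the thick end. The wedge is about 15 mm thick there.
- rest_top (a point): Centre of the top of the turntable's raised rest: a round rubber pad, 32 mm across, on a slim post in the middle of the turntable; on the turntable's axis, 112 mm above the work surface, turning with it. The disc round the post is 164 mm across, its top 66 mm above the work surface.
- turntable (a joint): Turntable angle (rad, grows counterclockwise from above, 0 at the start). Its motor is always on, but a stop holds it while the key switch is off; with the switch past about 1.3 rad it turns by itself at about 2 rad/s, and stops again when the switch springs back.
- machine: The turntable machine, fixed to the table: a grey housing 166 (x) x 336 (y) x 55 mm on rubber feet. Origin: centre of its underside on the work surface; z up. The turntable's axis is at (0, 75) mm in its frame, the key switch at (-10, -115) mm, on its top.
- lock_face (a point): Centre of the keyway, on the face of the key switch (square steel plate, 44 mm wide, 12 mm thick, 67 mm above the work surface); axes as the machine's. When off, the keyway is 13.5 mm along the machine's x, 5.6 mm wide, chamfered 1.5 mm. Below the plate the turning plug's slot is 4.8 mm wide, with four sprung pins: over its last 17 mm the key meets about 5 to 10 N, or 20 N where it sticks; a twist of 2 degrees to and fro frees it.
- key_switch (a joint): Angle of the key switch (rad): 0 off, grows clockwise seen from above, stop at 1.62. A spring returns it to 0 when let go: 0.03 N m at 0, rising to 0.1 N m at a quarter turn (1.57). Only the key, fully home, can turn it; while turned, the key cannot be drawn out.
- key: The switch key (loose, 0.04 kg), upright in one hole of the wooden block, its head resting on the block. Black flat plastic head 30 mm wide (own x), 10 mm thick (y), 34 mm tall. Origin: centre of the head's underside, on the key's axis; z up. Steel shank and bit below (see key_tip). Alike after a half turn about z. Fully home its head sits on the switch's face, origin at lock_face.
- key_tip (a point): Point of the key's bit, 39 mm below the key's origin. The shank under the head is round, 5 mm; from 15 to 39 mm below the head is the flat bit, 12 mm wide (key's x), 3.9 mm thick (y), its lowest 6 mm tapered. It enters only with the key's x along the machine's x, and turns only in the last 3 mm before home.
- key_block: Light wooden block, fixed, 52 (x) x 130 (y) x 48 mm, with two drilled holes (14.5 mm wide, 44 mm deep) in its top, 32.5 mm either side of its middle along its y. One holds the switch key, the other the chuck key, either way. Origin: centre of its underside.
- chuck_key: Bystander: a steel drill-chuck key in the other hole, recognisable by its thin T crossbar (60 mm long, 6 mm thick, 22 mm above the block). Origin: on its axis at the height of the block's top. Leave it there.
- spray_can: Bystander: standing aerosol can, white and orange with a red cap, 66 mm across, 206 mm tall. Origin: centre of its underside.
- paint_tin: Bystander: loose small lever-lid paint tin, 71 mm across, 71 mm tall. Origin: centre of its underside.
- sanding_block: Bystander: loose sanding block, 64 (x) x 102 (y) x 26 mm. Origin: centre of its underside.

How it is judged:
By the outcome, as a careful person would: the job done as asked, in the order asked, and still so for the second after the job is handed in, while the arm keeps its last pose, push and grip.
It also fails if it takes over 67 s, if anything falls off the work surface, if the arm or the gripper's body presses on something with over 40 N, if the wrist force passes 120 N, or if a joint passes its speed limit or range.

## Working session

There is one attempt and no reset: what is moved stays moved. The work goes in short steps, Python scripts to look and compute and a tool call to move; the robot and the scene stay as the last step left them, time stands still between calls to the robot, and variables do not carry over. Pictures are saved under pics/ and viewed, at most 10 in all, crops included, and the job is handed in when it is done.

Besides the shell and the picture viewer there is one more tool, called after "Request:" in YAML: its name, and indented under it one key for each argument. send_rows: Moves the arm, as the interface text tells. Scaled input: -1 to 1 covers 25 mm each way for a shift and 0.1 rad each way for a turn. Its arguments: {"type":"object","properties":{"commands":{"type":"array","items":{"type":"array"}},"force":{"type":"number"}},"required":["commands"]}

```bash
mkdir -p pics; ls
cat > h.py <<'E'
import numpy as np,cv2
from bench import get_state,read_camera,order
from scipy.spatial.transform import Rotation as R
def ray(c,u,v,z):
    T=c["world_to_cam"];K=c["mtx"];Rm=T[:3,:3];o=-Rm.T@T[:3,3]
    d=Rm.T@np.linalg.inv(K)@np.array([u,v,1.]);s=(z-o[2])/d[2];return o+s*d
def proj(c,p):
    T=c["world_to_cam"];q=c["mtx"]@(T[:3,:3]@np.array(p,float)+T[:3,3]);return q[:2]/q[2]
def save(c,n):cv2.imwrite(f"pics/{n}.png",c["color"][:,:,::-1])
def tool():
    s=get_state();w,x,y,z=s["ee_rot"];return np.array(s["ee_pos"]),R.from_quat([x,y,z,w])
E
python3 - <<'E'
from h import *
s=get_state();print(s)
for n in("scene","side"):
    c=read_camera(n);save(c,n+"0");np.save(n+"0.npy",c,allow_pickle=True)
    T=c["world_to_cam"];print(n,-T[:3,:3].T@T[:3,3],T[2,:3])
p,r=tool();print(r.as_matrix())
E
```

```text
pics
{'time_s': 0.0, 'joints': array([-1.32381422,  0.62931736,  0.03843585,  1.5183722 , -0.02702061,
        0.99630304, -0.02001685]), 'qd': array([ 0.00061381,  0.0006085 , -0.00098474, -0.00045644, -0.00036622,
       -0.00061026, -0.000915  ]), 'joint_torque': array([ 9.13660788e-04, -5.63395536e+01,  1.22640576e+00, -1.93447959e+01,
        1.10115673e-02,  1.05022584e-02, -1.33991873e-05]), 'ee_pos': array([0.19978   , 0.6178785 , 0.23040627]), 'ee_rot': array([-1.45287746e-04,  1.55765730e-01,  9.87793577e-01, -9.29933954e-04]), 'contact_force': array([-0.57245622,  0.28349524, -0.2015799 ]), 'torque': array([ 0.01494047, -0.01135688, -0.06798276]), 'grip_force': 0.0, 'width': 0.9989702693109165}
scene [ 0.1148206  -0.97032257  0.78188356] [ 0.35948926  0.75637289 -0.54650483]
side [-0.01952002  1.11182226  0.5645434 ] [ 0.46055527 -0.81457488 -0.35264233]
[[-9.51464711e-01  3.07757413e-01 -5.27552356e-04]
 [ 3.07757865e-01  9.51463293e-01 -1.64304722e-03]
 [-3.71325789e-06 -1.72565983e-03 -9.99998511e-01]]
```

View pics/scene0.png

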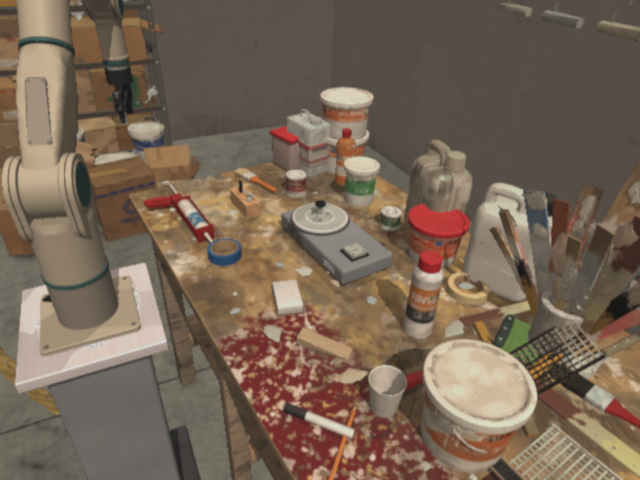

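View pics/side0.png

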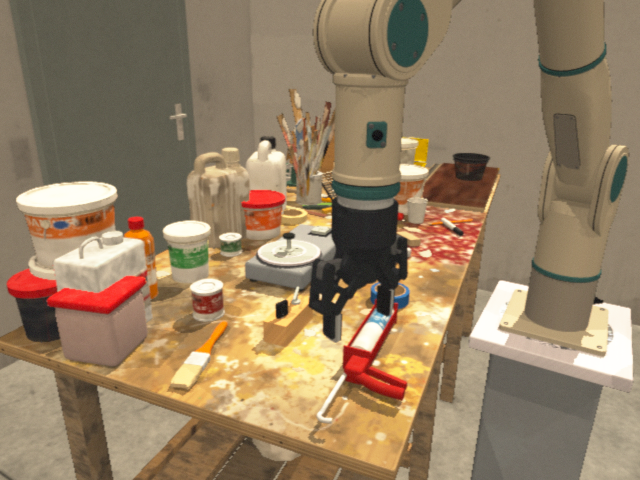

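The scene view shows the wedge near (326,344), the lock plate near (354,251), the rest near (319,207) and the key block near (245,201). In the side view the key head is near (282,309) and the T-bar near (296,296). I'll enlarge these areas next.

Run:
```python
from h import *
c=np.load("scene0.npy",allow_pickle=True).item();d=np.load("side0.npy",allow_pickle=True).item()
def cr(c,x,y,w,h,s):return cv2.resize(c["color"][y:y+h,x:x+w,::-1],None,fx=s,fy=s,interpolation=cv2.INTER_CUBIC)
a=cr(c,220,170,100,75,4);b=cr(c,280,190,133,100,3)[:300,:400];e=cr(c,280,310,100,75,4);f=cr(d,230,220,133,133,3)[:300,:400]
f=cr(d,240,225,133,120,3)[:300,:400];f=cv2.resize(f,(400,300)) 
f=cv2.copyMakeBorder(f,0,300-f.shape[0],0,400-f.shape[1],0);b=cv2.copyMakeBorder(b,0,0,0,400-b.shape[1],0)
cv2.imwrite("pics/crops.png",np.vstack([np.hstack([a,b]),np.hstack([e,cr(d,260,275,100,75,4)])]))
# rough points
for n,u,v,z in[("rest",319,205,.112),("lock",354,251,.067),("wedge",326,344,.01),("block",245,201,.048),("sand",288,297,.026)]:print(n,ray(c,u,v,z).round(3))
for n,u,v,z in[("rest",289,237,.112),("key",282,308,.065),("bar",296,296,.07)]:print(n,ray(d,u,v,z).round(3))
# wedge mask
hsv=cv2.cvtColor(c["color"],cv2.COLOR_RGB2HSV);print(hsv[344,326],hsv[340,318],hsv[335,345],hsv[360,330])
```

```text
rest [0.632 0.08  0.112]
lock [ 0.649 -0.102  0.067]
wedge [ 0.464 -0.319  0.01 ]
block [0.478 0.292 0.048]
sand [ 0.44  -0.159  0.026]
rest [0.629 0.115 0.112]
key [0.487 0.363 0.065]
bar [0.485 0.312 0.07 ]
[ 16  95 183] [ 16  93 189] [ 17 120 136] [  7 122 113]
```

View pics/crops.png

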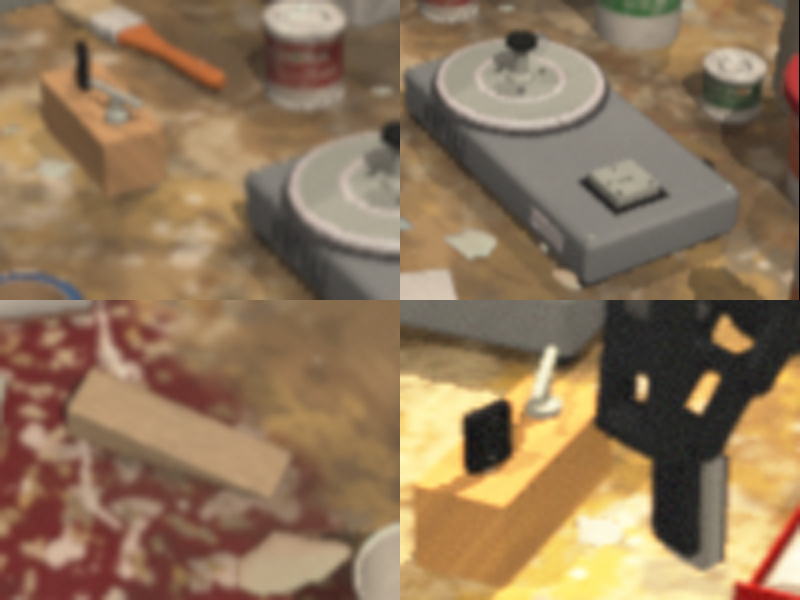

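The crops show four things:
- The wedge's thick end is on the left, near scene pixel (300,332). Its thin end is near (351,354).
- The rest pad top is at (320,203).
- The black key is in the far block hole, standing upright with its edge towards the scene camera.
- The T-bar is in the near hole.

Run:
```python
from h import *
c=np.load("scene0.npy",allow_pickle=True).item();d=np.load("side0.npy",allow_pickle=True).item()
P=[ray(c,303.75,327.5,.022),ray(c,297,337,.022),ray(c,352.5,348.8,.004),ray(c,348.75,359.3,.004)]
for p in P:print(p.round(4))
P=np.array(P);a=P[:2].mean(0);b=P[2:].mean(0);print("len",np.linalg.norm((a-b)[:2]),"w",np.linalg.norm(P[0]-P[1]),np.linalg.norm(P[2]-P[3]),"mid",(a+b)/2,"dir",np.degrees(np.arctan2(*(a-b)[1::-1])))
def tri(u,v,s,t):
    M=[c["mtx"]@c["world_to_cam"][:3],d["mtx"]@d["world_to_cam"][:3]]
    X=cv2.triangulatePoints(M[0],M[1],np.array([[u],[v]],float),np.array([[s],[t]],float));return (X[:3]/X[3]).ravel()
print("rest",tri(320,203.3,289,236.3))
print("key head top",tri(220+81/4,170+42/4,260+90/4,275+105/4))
p=[ray(c,280+(x-400)/3,190+y/3,.067) for x,y in((622,160),(663,185),(628,208),(586,182))]
print(np.round(p,3),np.mean(p,0))
p=[ray(c,280+(x-400)/3,190+y/3,.055) for x,y in((590,245),(738,195))];print("front corners",np.round(p,3))
p=[ray(c,220+x/4,170+y/4,.048) for x,y in((42,92),(105,152),(162,140),(105,80))];print("block",np.round(p,3),np.mean(p,0))
```

```text
[ 0.4348 -0.2642  0.022 ]
[ 0.4095 -0.285   0.022 ]
[ 0.5139 -0.3494  0.004 ]
[ 0.4922 -0.3725  0.004 ]
len 0.11831729428327654 w 0.032734557153209824 0.031664909607517416 mid [ 0.46260091 -0.31779663  0.013     ] dir 133.14149099704431
rest [0.6423344  0.09598499 0.10593715]
key head top [0.48616621 0.36384342 0.08260992]
[[ 0.666 -0.071  0.067]
 [ 0.68  -0.119  0.067]
 [ 0.636 -0.136  0.067]
 [ 0.62  -0.089  0.067]] [ 0.6505108  -0.10366444  0.067     ]
front corners [[ 0.59  -0.156  0.055]
 [ 0.743 -0.143  0.055]]
block [[0.452 0.36  0.048]
 [0.468 0.249 0.048]
 [0.515 0.25  0.048]
 [0.504 0.36  0.048]] [0.48474925 0.30471596 0.048     ]
```

```bash
cat >> h.py <<'E'
def plan(tgt,yaw=None,claw=1,step=.030,rstep=.09):
    """rows from the measured pose to tgt, tool down, tool y at heading yaw (deg)"""
    p,r=tool();y=r.as_matrix()[:,1];y0=np.degrees(np.arctan2(y[1],y[0]))
    if yaw is None:yaw=y0
    a=np.radians(yaw);Y=np.array([np.cos(a),np.sin(a),0]);Z=np.array([0,0,-1.])
    rt=R.from_matrix(np.c_[np.cross(Y,Z),Y,Z]);rv=(r.inv()*rt).as_rotvec();d=np.array(tgt)-p
    n=int(np.ceil(max(np.linalg.norm(d)/step,np.abs(rv).max()/rstep,1)))
    while 1:
        rows=[];q=r
        for i in range(n):
            s=q.inv().apply(d/n)/.025
            rows.append([[round(float(v),2) for v in rv/n/.1],[round(float(v),2) for v in s],claw]);q=q*R.from_rotvec(rv/n)
        if max(abs(v) for w in rows for v in w[1])<=1:break
        n+=1
    print("at",p.round(4),"yaw",round(y0,1),"n",n)
    for i in range(0,n,5):print(str(rows[i:i+5]).replace(" ",""))
E
python3 -c "
from h import *
plan([.46,.30,.27],72)"
```

```text
at [0.1998 0.6179 0.2305] yaw 72.1 n 14
[[[-0.0,0.0,0.0],[-0.99,-0.64,-0.11],1],[[-0.0,0.0,0.0],[-0.99,-0.64,-0.11],1],[[-0.0,0.0,0.0],[-0.99,-0.64,-0.11],1],[[-0.0,0.0,0.0],[-0.99,-0.64,-0.11],1],[[-0.0,0.0,0.0],[-0.99,-0.64,-0.11],1]]
[[[-0.0,0.0,0.0],[-0.99,-0.64,-0.11],1],[[-0.0,0.0,0.0],[-0.99,-0.64,-0.11],1],[[-0.0,0.0,0.0],[-0.99,-0.63,-0.11],1],[[-0.0,0.0,0.0],[-0.99,-0.63,-0.11],1],[[-0.0,0.0,0.0],[-0.99,-0.63,-0.11],1]]
[[[-0.0,0.0,0.0],[-0.99,-0.63,-0.11],1],[[-0.0,0.0,0.0],[-0.99,-0.63,-0.11],1],[[-0.0,0.0,0.0],[-0.99,-0.63,-0.11],1],[[-0.0,0.0,0.0],[-0.99,-0.63,-0.11],1]]
```

Request:
send_rows:
  commands:
    - [[0, 0, 0], [-0.99, -0.64, -0.11], 1]
    - [[0, 0, 0], [-0.99, -0.64, -0.11], 1]
    - [[0, 0, 0], [-0.99, -0.64, -0.11], 1]
    - [[0, 0, 0], [-0.99, -0.64, -0.11], 1]
    - [[0, 0, 0], [-0.99, -0.64, -0.11], 1]

```text
time_s: 0.52
ee_pos: [0.2936, 0.5028, 0.2447]
ee_rot: [-0.0, 0.156, 0.988, -0.0]
contact_force: [0.8, 0.4, -1.1]
width: 1.001
grip_force: 0.0
```

Request:
send_rows:
  commands:
    - [[0, 0, 0], [-0.99, -0.64, -0.11], 1]
    - [[0, 0, 0], [-0.99, -0.64, -0.11], 1]
    - [[0, 0, 0], [-0.99, -0.64, -0.11], 1]
    - [[0, 0, 0], [-0.99, -0.64, -0.11], 1]
    - [[0, 0, 0], [-0.99, -0.64, -0.11], 1]

```text
time_s: 0.93
ee_pos: [0.3868, 0.3886, 0.2586]
ee_rot: [-0.0, 0.156, 0.988, -0.0]
contact_force: [-0.5, -0.4, 1.0]
width: 1.001
grip_force: 0.0
```

Request:
send_rows:
  commands:
    - [[0, 0, 0], [-0.99, -0.64, -0.11], 1]
    - [[0, 0, 0], [-0.99, -0.64, -0.11], 1]
    - [[0, 0, 0], [-0.99, -0.64, -0.11], 1]
    - [[0, 0, 0], [-0.99, -0.64, -0.11], 1]
    - [[0, 0, 0], [0, 0, 0], 1]

```text
time_s: 1.35
ee_pos: [0.4655, 0.292, 0.2701]
ee_rot: [0.002, 0.161, 0.987, -0.002]
contact_force: [0.9, -0.1, 0.1]
width: 0.996
grip_force: 0.0
```

Run:
```python
from h import *
c=read_camera("wrist");save(c,"w1");np.save("w1.npy",c,allow_pickle=True)
T=c["world_to_cam"];print(-T[:3,:3].T@T[:3,3],T[2,:3])
for p in([.486,.364,.08],[.485,.305,.048]):print(proj(c,p))
plan([.58,-.03,.30],43)
```

```text
[0.3945743  0.31528958 0.41251897] [ 0.27811584 -0.0948927  -0.95584881]
[400.27426821 206.58270484]
[338.48807461 216.80181811]
at [0.4632 0.295  0.2698] yaw 71.7 n 13
[[[-0.0,0.0,0.39],[-0.66,-0.84,-0.09],1],[[-0.0,0.0,0.39],[-0.69,-0.81,-0.09],1],[[-0.0,0.0,0.39],[-0.72,-0.78,-0.09],1],[[-0.0,0.0,0.39],[-0.75,-0.76,-0.09],1],[[-0.0,0.0,0.39],[-0.78,-0.73,-0.09],1]]
[[[-0.0,0.0,0.39],[-0.8,-0.7,-0.09],1],[[-0.0,0.0,0.39],[-0.83,-0.66,-0.09],1],[[-0.0,0.0,0.39],[-0.85,-0.63,-0.09],1],[[-0.0,0.0,0.39],[-0.88,-0.6,-0.09],1],[[-0.0,0.0,0.39],[-0.9,-0.56,-0.09],1]]
[[[-0.0,0.0,0.39],[-0.92,-0.53,-0.09],1],[[-0.0,0.0,0.39],[-0.94,-0.49,-0.09],1],[[-0.0,0.0,0.39],[-0.96,-0.46,-0.09],1]]
```

View pics/w1.png

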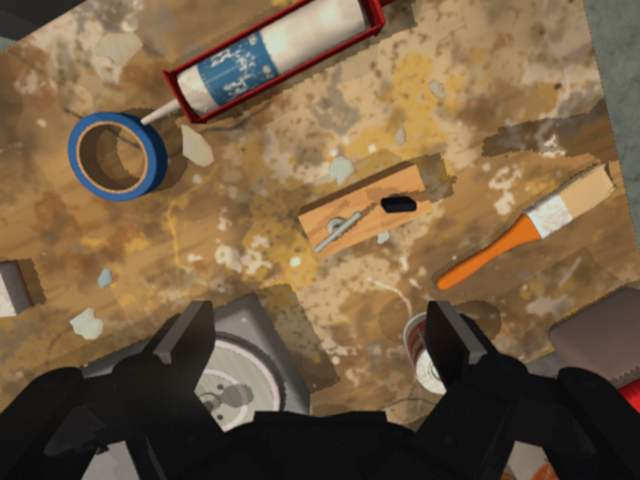

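The wrist view shows the block around (365,212). The black key head is at (399,204) and the chuck key's bar runs (318,247)–(358,214). The disc is at (235,390). Next I measure the key and the block, then move on.

Run:
```python
from h import *
c=np.load("w1.npy",allow_pickle=True).item();im=c["color"]
m=np.zeros(im.shape[:2],np.uint8);m[185:225,370:430]=(im[185:225,370:430].max(2)<55)*255
k=max(cv2.findContours(m,0,1)[0],key=cv2.contourArea);r=cv2.minAreaRect(k);b=cv2.boxPoints(r);print(r)
for z in(.082,.065):
    w=np.array([ray(c,*q,z) for q in b]);print(w.round(4).tolist(),w.mean(0).round(4))
    for i in(0,1):
        e=w[i+1]-w[i];print(np.linalg.norm(e).round(4),np.degrees(np.arctan2(e[1],e[0])).round(1))
big=cv2.resize(im[165:265,280:440,::-1],None,fx=4.5,fy=4.5,interpolation=cv2.INTER_CUBIC);cv2.imwrite("pics/w1k.png",big)
```

```text
((398.0, 203.5), (15.0, 34.0), 90.0)
[[0.4701, 0.3493, 0.082], [0.4801, 0.3792, 0.082], [0.4939, 0.3757, 0.082], [0.4838, 0.3455, 0.082]] [0.482  0.3624 0.082 ]
0.0315 71.6
0.0143 -14.0
[[0.474, 0.3511, 0.065], [0.4845, 0.3825, 0.065], [0.499, 0.3788, 0.065], [0.4884, 0.347, 0.065]] [0.4865 0.3649 0.065 ]
0.0331 71.6
0.015 -14.0
```

Request:
send_rows:
  commands:
    - [[0, 0, 0.39], [-0.66, -0.84, -0.09], 1]
    - [[0, 0, 0.39], [-0.69, -0.81, -0.09], 1]
    - [[0, 0, 0.39], [-0.72, -0.78, -0.09], 1]
    - [[0, 0, 0.39], [-0.75, -0.76, -0.09], 1]
    - [[0, 0, 0.39], [-0.78, -0.73, -0.09], 1]

```text
time_s: 1.82
ee_pos: [0.5062, 0.1737, 0.2808]
ee_rot: [-0.001, 0.251, 0.968, 0.0]
contact_force: [1.2, 0.2, 0.5]
width: 1.003
grip_force: 0.0
```

Request:
send_rows:
  commands:
    - [[0, 0, 0.39], [-0.8, -0.7, -0.09], 1]
    - [[0, 0, 0.39], [-0.83, -0.66, -0.09], 1]
    - [[0, 0, 0.39], [-0.85, -0.63, -0.09], 1]
    - [[0, 0, 0.39], [-0.88, -0.6, -0.09], 1]
    - [[0, 0, 0.39], [-0.9, -0.56, -0.09], 1]

```text
time_s: 2.23
ee_pos: [0.5518, 0.0491, 0.292]
ee_rot: [-0.001, 0.344, 0.939, 0.0]
contact_force: [1.0, 0.4, 0.0]
width: 1.004
grip_force: 0.0
```

Request:
send_rows:
  commands:
    - [[0, 0, 0.39], [-0.92, -0.53, -0.09], 1]
    - [[0, 0, 0.39], [-0.94, -0.49, -0.09], 1]
    - [[0, 0, 0.39], [-0.96, -0.46, -0.09], 1]
    - [[0, 0, 0], [0, 0, 0], 1]

```text
time_s: 2.57
ee_pos: [0.5801, -0.0317, 0.2992]
ee_rot: [0.001, 0.402, 0.916, -0.002]
contact_force: [0.6, -1.0, -0.1]
width: 0.997
grip_force: 0.0
```

Run:
```python
from h import *
c=read_camera("wrist");save(c,"w2");np.save("w2.npy",c,allow_pickle=True)
plan([.453,-.308,.16],43)
```

```text
at [ 0.5793 -0.0284  0.2988] yaw 42.8 n 12
[[[-0.0,0.0,-0.0],[-0.4,-0.94,0.46],1],[[-0.0,0.0,-0.0],[-0.4,-0.94,0.46],1],[[-0.0,0.0,-0.0],[-0.4,-0.94,0.46],1],[[-0.0,0.0,-0.0],[-0.4,-0.94,0.46],1],[[-0.0,0.0,-0.0],[-0.4,-0.94,0.46],1]]
[[[-0.0,0.0,-0.0],[-0.4,-0.94,0.46],1],[[-0.0,0.0,-0.0],[-0.4,-0.94,0.46],1],[[-0.0,0.0,-0.0],[-0.4,-0.94,0.46],1],[[-0.0,0.0,-0.0],[-0.4,-0.94,0.46],1],[[-0.0,0.0,-0.0],[-0.4,-0.94,0.46],1]]
[[[-0.0,0.0,-0.0],[-0.4,-0.94,0.46],1],[[-0.0,0.0,-0.0],[-0.39,-0.94,0.46],1]]
```

View pics/w2.png

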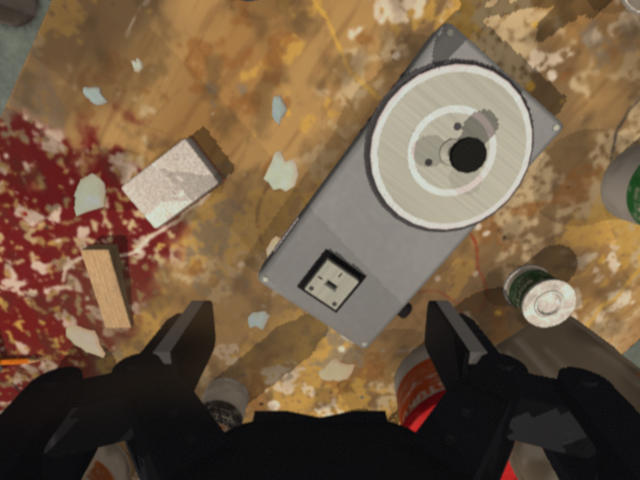

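The wrist view shows the whole machine. The black pad is at (467,155), the plate with its keyway at (332,283), and the wedge runs from (98,245) at the thick end to (117,327) at the thin end. I measure all three from this view.

Run:
```python
from h import *
c=np.load("w2.npy",allow_pickle=True).item();im=c["color"]
def blob(m,x0,y0,x1,y1):
    n=np.zeros(im.shape[:2],np.uint8);n[y0:y1,x0:x1]=m[y0:y1,x0:x1]*255
    return max(cv2.findContours(n,0,1)[0],key=cv2.contourArea)
k=blob(im.max(2)<60,440,125,500,185);e=cv2.fitEllipse(k);print("pad",e,ray(c,*e[0],.112).round(4),cv2.contourArea(k))
hsv=cv2.cvtColor(im,cv2.COLOR_RGB2HSV)
k=blob(im.min(2)>125,298,245,368,315);r=cv2.minAreaRect(k);b=cv2.boxPoints(r);w=np.array([ray(c,*q,.067) for q in b])
print("plate",r,w.mean(0).round(4),[(np.linalg.norm(w[i+1]-w[i]).round(4),np.degrees(np.arctan2(*(w[i+1]-w[i])[1::-1])).round(1)) for i in(0,1)])
p=[ray(c,*q,.055) for q in((448,27),(262,272),(365,344),(560,127))];print("housing",np.round(p,4).tolist())
P=np.array([ray(c,83,246,.022),ray(c,112,243,.022),ray(c,104,328,.004),ray(c,131,327,.004)]);a=P[:2].mean(0);b=P[2:].mean(0)
print("wedge",P.round(4).tolist(),np.linalg.norm((a-b)[:2]),(a+b)/2,np.degrees(np.arctan2(*(a-b)[1::-1])))
E2=cv2.resize(im[225:345,60:180,::-1],None,fx=3,fy=3,interpolation=2);E3=cv2.resize(im[235:325,290:380,::-1],(360,360),interpolation=2)
c1=np.load("w1.npy",allow_pickle=True).item()["color"]
cv2.imwrite("pics/z2.png",np.hstack([E2,E3]))
```

```text
pad ((467.4444580078125, 154.2422637939453), (32.79767990112305, 36.288028717041016), 59.50485610961914) [0.6418 0.0947 0.112 ] 932.5
plate ((331.43585205078125, 284.82452392578125), (38.48537826538086, 35.61852264404297), 34.38034439086914) [ 0.6547 -0.0945  0.067 ] [(np.float64(0.0422), np.float64(100.1)), (np.float64(0.0445), np.float64(6.6))]
housing [[0.5572, 0.172, 0.055], [0.5883, -0.1406, 0.055], [0.7433, -0.128, 0.055], [0.7101, 0.1892, 0.055]]
wedge [[0.4094, -0.2772, 0.022], [0.4335, -0.2497, 0.022], [0.4892, -0.3736, 0.004], [0.5158, -0.347, 0.004]] 0.1262925060214374 [ 0.46197273 -0.31188292  0.013     ] 129.9201477150379
```

View pics/z2.png

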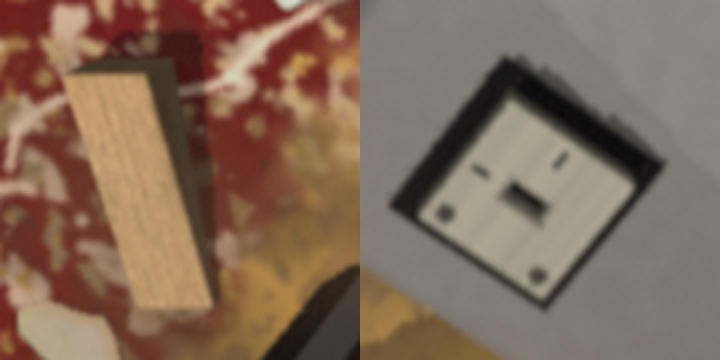

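Request:
send_rows:
  commands:
    - [[0, 0, 0], [-0.4, -0.94, 0.46], 1]
    - [[0, 0, 0], [-0.4, -0.94, 0.46], 1]
    - [[0, 0, 0], [-0.4, -0.94, 0.46], 1]
    - [[0, 0, 0], [-0.4, -0.94, 0.46], 1]
    - [[0, 0, 0], [-0.4, -0.94, 0.46], 1]

```text
time_s: 3.03
ee_pos: [0.5266, -0.141, 0.2407]
ee_rot: [-0.001, 0.397, 0.918, 0.001]
contact_force: [-0.0, 0.4, -0.3]
width: 1.001
grip_force: 0.0
```

Request:
send_rows:
  commands:
    - [[0, 0, 0], [-0.4, -0.94, 0.46], 0.8]
    - [[0, 0, 0], [-0.4, -0.94, 0.46], 0.8]
    - [[0, 0, 0], [-0.4, -0.94, 0.46], 0.8]
    - [[0, 0, 0], [-0.4, -0.94, 0.46], 0.8]
    - [[0, 0, 0], [-0.4, -0.94, 0.46], 0.8]

```text
time_s: 3.45
ee_pos: [0.4755, -0.2578, 0.1832]
ee_rot: [-0.0, 0.397, 0.918, 0.001]
contact_force: [-0.3, -0.0, 0.4]
width: 0.799
grip_force: 0.0
```

Request:
send_rows:
  commands:
    - [[0, 0, 0], [-0.4, -0.94, 0.46], 0.8]
    - [[0, 0, 0], [-0.4, -0.94, 0.46], 0.8]
    - [[0, 0, 0], [0, 0, 0], 0.8]

```text
time_s: 3.7
ee_pos: [0.4512, -0.3091, 0.159]
ee_rot: [-0.002, 0.401, 0.916, -0.001]
contact_force: [-0.9, -0.0, 0.2]
width: 0.801
grip_force: 0.0
```

Run:
```python
from h import *
c=read_camera("wrist");save(c,"w3");np.save("w3.npy",c,allow_pickle=True);print(tool()[0])
```

```text
[ 0.45295503 -0.30658642  0.15971215]
```

View pics/w3.png

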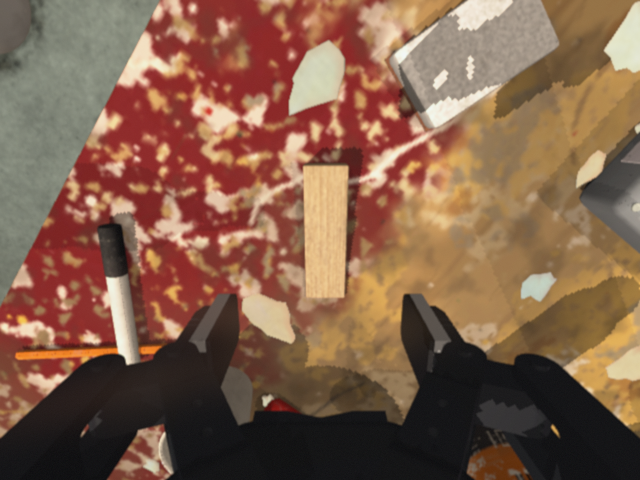

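The wedge is upright in the image. Its thick top edge runs (304,165)–(349,165) and its thin end (305,298)–(345,298). It lies between the finger lines and almost parallel to them.

Run:
```python
from h import *
c=np.load("w3.npy",allow_pickle=True).item()
P=np.array([ray(c,303.5,164.5,.022),ray(c,349,165,.022),ray(c,305,298.5,.004),ray(c,345,298.5,.004)]);a=P[:2].mean(0);b=P[2:].mean(0);u=(a-b)[:2];L=np.linalg.norm(u);u/=L
m=((a+b)/2)[:2];h=np.degrees(np.arctan2(u[1],u[0]));g=m+.014*u
print(np.linalg.norm(P[0]-P[1]),np.linalg.norm(P[2]-P[3]),L,m,h,"bal",g)
plan([*g,.003],h-90,.8)
```

```text
0.03479663871181563 0.036368914689034165 0.12130282115250729 [ 0.46270558 -0.31589126] 132.6643126993032 bal [ 0.45321775 -0.30559654]
at [ 0.453  -0.3066  0.1597] yaw 42.9 n 7
[[[-0.0,-0.0,0.01],[0.0,0.01,0.9],0.8],[[-0.0,-0.0,0.01],[0.0,0.01,0.9],0.8],[[-0.0,-0.0,0.01],[0.0,0.01,0.9],0.8],[[-0.0,-0.0,0.01],[0.0,0.01,0.9],0.8],[[-0.0,-0.0,0.01],[0.0,0.01,0.9],0.8]]
[[[-0.0,-0.0,0.01],[0.0,0.01,0.9],0.8],[[-0.0,-0.0,0.01],[0.0,0.01,0.9],0.8]]
```

Request:
send_rows:
  commands:
    - [[0, 0, 0], [0, 0.01, 0.9], 0.8]
    - [[0, 0, 0], [0, 0.01, 0.9], 0.8]
    - [[0, 0, 0], [0, 0.01, 0.9], 0.8]
    - [[0, 0, 0], [0, 0.01, 0.9], 0.8]
    - [[0, 0, 0], [0, 0.01, 0.9], 0.8]
  force: 40

```text
time_s: 4.17
ee_pos: [0.4574, -0.3023, 0.0478]
ee_rot: [0.0, 0.397, 0.918, 0.001]
contact_force: [0.2, 0.3, -0.7]
width: 0.799
grip_force: 0.0
```

Request:
send_rows:
  commands:
    - [[0, 0, 0], [0, 0.01, 0.9], 0.8]
    - [[0, 0, 0], [0, 0.01, 0.8], 0.8]
    - [[0, 0, 0], [0, 0, 0], 0.8]
    - [[0, 0, 0], [0, 0, 0], 0.3]
    - [[0, 0, 0], [0, 0, 0], 0.2]

```text
time_s: 4.58
ee_pos: [0.4572, -0.304, 0.007]
ee_rot: [0.001, 0.398, 0.917, 0.0]
contact_force: [0.6, 0.0, -0.1]
width: 0.53
grip_force: 0.0
```

Request:
send_rows:
  commands:
    - [[0, 0, 0], [0, 0, 0], 0.2]
    - [[0, 0, 0], [0, 0, 0], 0.2]
    - [[0, 0, 0], [0, 0, 0], 0.2]

```text
time_s: 4.83
ee_pos: [0.4573, -0.3049, 0.0077]
ee_rot: [0.001, 0.398, 0.917, 0.0]
contact_force: [0.3, 1.5, 6.6]
width: 0.392
grip_force: 40.5
```

Run:
```python
from h import *
print(get_state()["contact_force"]);p,_=tool();plan([p[0],p[1],.16],None,.2)
```

```text
[0.32091246 1.47986127 6.60035501]
at [ 0.4573 -0.3049  0.0077] yaw 43.1 n 7
[[[0.0,0.0,-0.0],[-0.0,0.0,-0.87],0.2],[[0.0,0.0,-0.0],[-0.0,0.0,-0.87],0.2],[[0.0,0.0,-0.0],[-0.0,0.0,-0.87],0.2],[[0.0,0.0,-0.0],[-0.0,0.0,-0.87],0.2],[[0.0,0.0,-0.0],[-0.0,0.0,-0.87],0.2]]
[[[0.0,0.0,-0.0],[-0.0,0.0,-0.87],0.2],[[0.0,0.0,-0.0],[-0.0,0.0,-0.87],0.2]]
```

Request:
send_rows:
  commands:
    - [[0, 0, 0], [0, 0, -0.5], 0.2]
    - [[0, 0, 0], [0, 0, -0.9], 0.2]
    - [[0, 0, 0], [0, 0, -0.9], 0.2]
    - [[0, 0, 0], [0, 0, -0.9], 0.2]
    - [[0, 0, 0], [0, 0, -0.9], 0.2]

```text
time_s: 5.25
ee_pos: [0.4558, -0.3051, 0.1107]
ee_rot: [0.0, 0.399, 0.917, -0.0]
contact_force: [-0.5, 0.5, -0.2]
width: 0.397
grip_force: 40.0
```

Request:
send_rows:
  commands:
    - [[0, 0, 0], [0, 0, -0.9], 0.2]
    - [[0, 0, 0], [0, 0, -0.9], 0.2]
    - [[0, 0, 0], [0, 0, -0.9], 0.2]
    - [[0, 0, 0], [0, 0, 0], 0.2]
    - [[0, 0, 0], [0, 0, 0], 0.2]

```text
time_s: 5.67
ee_pos: [0.4566, -0.3055, 0.1782]
ee_rot: [0.002, 0.399, 0.917, -0.0]
contact_force: [0.3, 0.9, -1.8]
width: 0.396
grip_force: 40.0
```

Run:
```python
from h import *
c=read_camera("wrist");save(c,"w4");np.save("w4.npy",c,allow_pickle=True);print(tool()[0],get_state()["width"])
```

```text
[ 0.4558534  -0.30486442  0.17688146] 0.3967030602974153
```

View pics/w4.png

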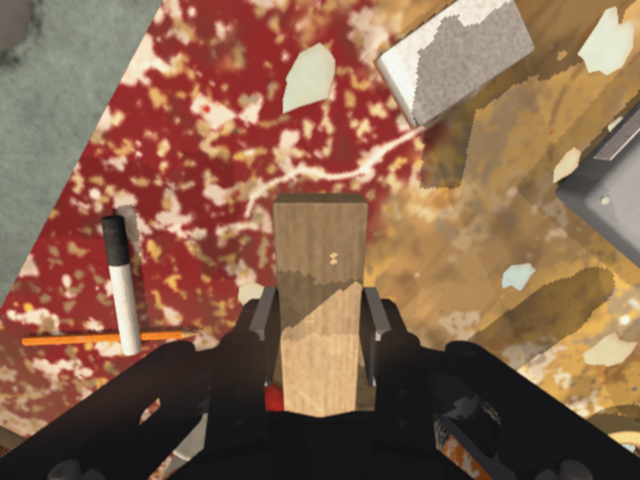

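The wedge is held level. Its thick-end top edge is at row 202 (275–369) and the lower edge near row 194. I compute the grip offset from these.

Run:
```python
from h import *
c=np.load("w4.npy",allow_pickle=True).item();p,r=tool();t=r.as_matrix()
for z,ua,ub,v in((p[2]-.0077+.022,274,369,202),(p[2]-.0077,275,366,194)):
    a,b=ray(c,ua,v,z),ray(c,ub,v,z);m=(a+b)/2-p;print(np.linalg.norm(a-b),"thick end in tool frame",(r.inv().apply(m)).round(4),"edge dir in tool",r.inv().apply((b-a)/np.linalg.norm(b-a)).round(3))
print("tool x",t[:,0])
tx=t[:,0];rest=np.array([.6418,.0947])
for off in(.0023,):
    g=rest-off*tx[:2];print(g);plan([g[0],g[1],.177],None,.2)
```

```text
0.0346508769025629 thick end in tool frame [ 0.0472  0.0001 -0.0143] edge dir in tool [0. 1. 0.]
0.038578431145435764 thick end in tool frame [ 0.0463 -0.0002  0.0077] edge dir in tool [0. 1. 0.]
tool x [-0.68224198  0.73112578 -0.00098701]
[0.64336916 0.09301841]
at [ 0.4559 -0.3049  0.1769] yaw 43.0 n 17
[[[0.0,0.0,-0.0],[0.38,0.96,-0.0],0.2],[[0.0,0.0,-0.0],[0.38,0.96,-0.0],0.2],[[0.0,0.0,-0.0],[0.38,0.96,-0.0],0.2],[[0.0,0.0,-0.0],[0.38,0.96,-0.0],0.2],[[0.0,0.0,-0.0],[0.38,0.96,-0.0],0.2]]
[[[0.0,0.0,-0.0],[0.38,0.96,-0.0],0.2],[[0.0,0.0,-0.0],[0.38,0.96,-0.0],0.2],[[0.0,0.0,-0.0],[0.38,0.96,-0.0],0.2],[[0.0,0.0,-0.0],[0.38,0.96,-0.0],0.2],[[0.0,0.0,-0.0],[0.38,0.96,-0.0],0.2]]
[[[0.0,0.0,-0.0],[0.38,0.96,-0.0],0.2],[[0.0,0.0,-0.0],[0.38,0.96,-0.0],0.2],[[0.0,0.0,-0.0],[0.38,0.96,-0.0],0.2],[[0.0,0.0,-0.0],[0.38,0.96,-0.0],0.2],[[0.0,0.0,-0.0],[0.38,0.96,-0.0],0.2]]
[[[0.0,0.0,-0.0],[0.38,0.96,-0.0],0.2],[[0.0,0.0,-0.0],[0.38,0.96,-0.0],0.2]]
```

Request:
send_rows:
  commands:
    - [[0, 0, 0], [0.38, 0.96, 0], 0.2]
    - [[0, 0, 0], [0.38, 0.96, 0], 0.2]
    - [[0, 0, 0], [0.38, 0.96, 0], 0.2]
    - [[0, 0, 0], [0.38, 0.96, 0], 0.2]
    - [[0, 0, 0], [0.38, 0.96, 0], 0.2]

```text
time_s: 6.13
ee_pos: [0.5106, -0.1869, 0.1749]
ee_rot: [-0.001, 0.399, 0.917, -0.0]
contact_force: [0.1, -0.7, -0.5]
width: 0.395
grip_force: 40.0
```

Request:
send_rows:
  commands:
    - [[0, 0, 0], [0.38, 0.96, 0], 0.2]
    - [[0, 0, 0], [0.38, 0.96, 0], 0.2]
    - [[0, 0, 0], [0.38, 0.96, 0], 0.2]
    - [[0, 0, 0], [0.38, 0.96, 0], 0.2]
    - [[0, 0, 0], [0.38, 0.96, 0], 0.2]

```text
time_s: 6.55
ee_pos: [0.5658, -0.0704, 0.1748]
ee_rot: [-0.001, 0.399, 0.917, -0.0]
contact_force: [0.1, -0.5, 0.7]
width: 0.393
grip_force: 40.0
```

Request:
send_rows:
  commands:
    - [[0, 0, 0], [0.38, 0.96, 0], 0.2]
    - [[0, 0, 0], [0.38, 0.96, 0], 0.2]
    - [[0, 0, 0], [0.38, 0.96, 0], 0.2]
    - [[0, 0, 0], [0.38, 0.96, 0], 0.2]
    - [[0, 0, 0], [0.38, 0.96, 0], 0.2]

```text
time_s: 6.97
ee_pos: [0.6211, 0.046, 0.1746]
ee_rot: [-0.001, 0.399, 0.917, -0.001]
contact_force: [-0.3, -0.2, 0.1]
width: 0.389
grip_force: 40.0
```

Request:
send_rows:
  commands:
    - [[0, 0, 0], [0.38, 0.96, 0], 0.2]
    - [[0, 0, 0], [0.38, 0.96, 0], 0.2]
    - [[0, 0, 0], [0, 0, 0], 0.2]
    - [[0, 0, 0], [0, 0, 0], 0.2]
    - [[0, 0, 0], [0, 0, 0], 0.2]

```text
time_s: 7.38
ee_pos: [0.6429, 0.0906, 0.1748]
ee_rot: [-0.001, 0.399, 0.917, -0.001]
contact_force: [-0.9, 0.1, -0.3]
width: 0.39
grip_force: 40.0
```

Request:
send_rows:
  commands:
    - [[0, 0, 0], [0, 0, 0], 0.2]
    - [[0, 0, 0], [0, 0, 0], 0.2]

```text
time_s: 7.55
ee_pos: [0.6435, 0.0898, 0.1758]
ee_rot: [-0.0, 0.4, 0.917, -0.001]
contact_force: [0.3, -0.0, -1.0]
width: 0.398
grip_force: 40.0
```

Run:
```python
from h import *
c=read_camera("side");save(c,"s1");plan([.6426,.0938,.125],None,.2,step=.015)
```

```text
at [0.6437 0.0901 0.176 ] yaw 42.9 n 4
[[[-0.0,-0.0,-0.0],[0.03,0.02,0.51],0.2],[[-0.0,-0.0,-0.0],[0.03,0.02,0.51],0.2],[[-0.0,-0.0,-0.0],[0.03,0.02,0.51],0.2],[[-0.0,-0.0,-0.0],[0.03,0.02,0.51],0.2]]
```

Request:
send_rows:
  commands:
    - [[0, 0, 0], [0.03, 0.02, 0.5], 0.2]
    - [[0, 0, 0], [0.03, 0.02, 0.5], 0.2]
    - [[0, 0, 0], [0.03, 0.02, 0.5], 0.2]
    - [[0, 0, 0], [0.03, 0.02, 0.4], 0.2]
    - [[0, 0, 0], [0, 0, 0], 0.2]

```text
time_s: 8.02
ee_pos: [0.6411, 0.0953, 0.125]
ee_rot: [-0.003, 0.398, 0.917, -0.001]
contact_force: [-0.3, -0.1, -0.7]
width: 0.395
grip_force: 40.0
```

Request:
send_rows:
  commands:
    - [[0, 0, 0], [0, 0, 0], 0.2]
    - [[0, 0, 0], [0, 0, 0], 0.2]

```text
time_s: 8.18
ee_pos: [0.6437, 0.095, 0.1285]
ee_rot: [0.0, 0.399, 0.917, -0.0]
contact_force: [-0.7, -0.2, -0.5]
width: 0.392
grip_force: 40.0
```

Run:
```python
from h import *
c=read_camera("side");d=read_camera("scene");print(tool()[0],get_state()["contact_force"])
f=lambda c,x,y,w,h:cv2.resize(c["color"][y:y+h,x:x+w,::-1],(400,400),interpolation=2)
cv2.imwrite("pics/pl.png",np.hstack([f(c,239,190,100,100),f(d,270,155,100,100)]))
```

```text
[0.64400519 0.09500598 0.12916208] [-0.67925808 -0.21361892  0.13112915]
```

View pics/pl.png

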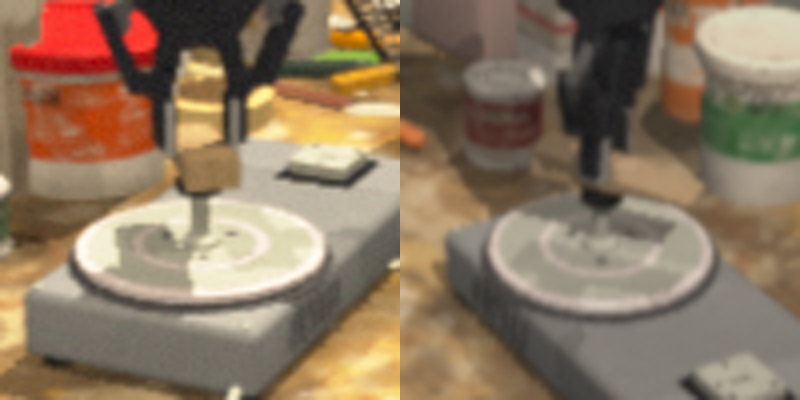

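The wedge hangs level just above the pad in both views, with the pad centred under the fingers. I lower it gently until it touches.

Request:
send_rows:
  commands:
    - [[0, 0, 0], [0, -0.04, 0.1], 0.2]
    - [[0, 0, 0], [0, -0.03, 0.1], 0.2]
    - [[0, 0, 0], [0, 0, 0.08], 0.2]
    - [[0, 0, 0], [0, 0, 0.05], 0.2]
    - [[0, 0, 0], [0, 0, 0], 0.2]

```text
time_s: 8.7
ee_pos: [0.6419, 0.0938, 0.1199]
ee_rot: [-0.0, 0.399, 0.917, -0.0]
contact_force: [0.3, 0.4, -0.6]
width: 0.392
grip_force: 40.1
```

Request:
send_rows:
  commands:
    - [[0, 0, 0], [0, 0, 0.04], 0.2]
    - [[0, 0, 0], [0, 0, 0.02], 0.2]
    - [[0, 0, 0], [0, 0, 0], 0.2]

```text
time_s: 8.95
ee_pos: [0.6421, 0.0939, 0.1197]
ee_rot: [-0.0, 0.399, 0.917, 0.0]
contact_force: [-2.5, -0.2, 6.1]
width: 0.394
grip_force: 40.6
```

Request:
send_rows:
  commands:
    - [[0, 0, 0], [0, 0, -0.02], 0.2]
    - [[0, 0, 0], [0, 0, 0], 0.42]
    - [[0, 0, 0], [0, 0, 0], 0.45]
    - [[0, 0, 0], [0, 0, 0], 0.5]
    - [[0, 0, 0], [0, 0, 0], 0.7]

```text
time_s: 9.37
ee_pos: [0.6422, 0.0939, 0.1191]
ee_rot: [-0.0, 0.399, 0.917, -0.0]
contact_force: [0.4, -0.5, 0.2]
width: 0.627
grip_force: 0.0
```

Request:
send_rows:
  commands:
    - [[0, 0, 0], [0, 0, 0], 0.7]
    - [[0, 0, 0], [0, 0, 0], 0.7]
    - [[0, 0, 0], [0, 0, 0], 0.7]

```text
time_s: 9.62
ee_pos: [0.6422, 0.0939, 0.1192]
ee_rot: [-0.0, 0.399, 0.917, 0.0]
contact_force: [-0.7, -0.7, -0.0]
width: 0.699
grip_force: 0.0
```

Run:
```python
from h import *
s=get_state();print(s["contact_force"],s["width"],tool()[0])
c=read_camera("side");d=read_camera("scene")
f=lambda c,x,y,w,h:cv2.resize(c["color"][y:y+h,x:x+w,::-1],(400,400),interpolation=2)
cv2.imwrite("pics/pl2.png",np.hstack([f(c,239,190,100,100),f(d,270,155,100,100)]))
```

```text
[-0.69354224 -0.65034511 -0.03792514] 0.6988432700847214 [0.64217122 0.0938819  0.1192332 ]
```

View pics/pl2.png

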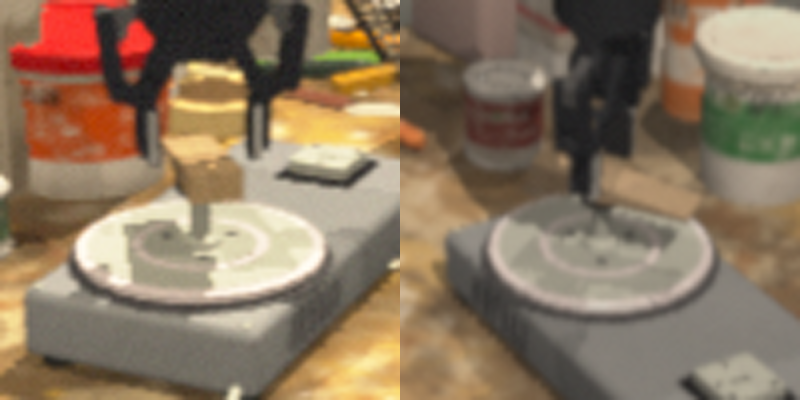

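The wedge is now about 9 mm lower and still level on the pad, with the fingers clear on both sides. I lift straight up and check again.

Request:
send_rows:
  commands:
    - [[0, 0, 0], [0, 0, -0.3], 0.7]
    - [[0, 0, 0], [0, 0, -0.6], 0.7]
    - [[0, 0, 0], [0, 0, -0.9], 0.7]
    - [[0, 0, 0], [0, 0, -0.9], 0.7]
    - [[0, 0, 0], [0, 0, -0.9], 0.7]

```text
time_s: 10.13
ee_pos: [0.6421, 0.0938, 0.2108]
ee_rot: [0.0, 0.399, 0.917, -0.0]
contact_force: [0.3, -0.4, 0.2]
width: 0.698
grip_force: 0.0
```

Request:
send_rows:
  commands:
    - [[0, 0, 0], [0.5, -0.5, -0.9], 0.7]
    - [[0, 0, 0], [0.9, -0.5, -0.9], 0.7]
    - [[0, 0, 0], [0, 0, 0], 0.7]
    - [[0, 0, 0], [0, 0, 0], 0.7]

```text
time_s: 10.47
ee_pos: [0.6002, 0.1032, 0.2565]
ee_rot: [0.001, 0.398, 0.917, 0.001]
contact_force: [-0.1, -0.8, 1.0]
width: 0.703
grip_force: 0.0
```

Run:
```python
from h import *
c=read_camera("side");d=read_camera("scene");w=read_camera("wrist");np.save("w5.npy",w,allow_pickle=True)
f=lambda c,x,y,w,h:cv2.resize(c["color"][y:y+h,x:x+w,::-1],(400,300),interpolation=2)
u,v=proj(w,[.642,.0945,.12]).round().astype(int);print(u,v)
y0=int(np.clip(v-120,0,240));x0=int(np.clip(u-160,0,320));print(x0,y0)
cv2.imwrite("pics/pl3.png",np.vstack([np.hstack([f(c,239,210,80,60),f(d,280,175,80,60)]),np.hstack([f(w,x0,y0,320,240),f(w,0,0,640,480)])]))
plan([.45,.32,.24],-14,.7)
```

```text
351 266
191 146
at [0.6002 0.102  0.2537] yaw 43.0 n 12
[[[-0.0,0.0,0.83],[0.87,0.13,0.05],0.7],[[-0.0,0.0,0.83],[0.88,0.06,0.05],0.7],[[-0.0,0.0,0.83],[0.88,-0.02,0.05],0.7],[[-0.0,0.0,0.83],[0.88,-0.09,0.05],0.7],[[-0.0,0.0,0.83],[0.87,-0.16,0.05],0.7]]
[[[-0.0,0.0,0.83],[0.85,-0.23,0.05],0.7],[[-0.0,0.0,0.83],[0.83,-0.3,0.05],0.7],[[-0.0,0.0,0.83],[0.8,-0.37,0.05],0.7],[[-0.0,0.0,0.83],[0.77,-0.44,0.05],0.7],[[-0.0,0.0,0.83],[0.73,-0.5,0.05],0.7]]
[[[-0.0,0.0,0.83],[0.69,-0.56,0.05],0.7],[[-0.0,0.0,0.83],[0.64,-0.61,0.05],0.7]]
```

View pics/pl3.png

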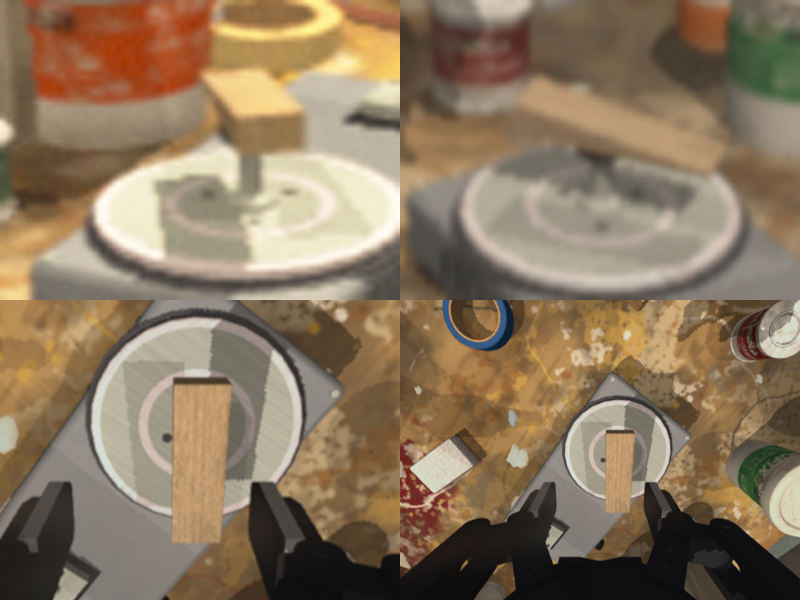

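The wedge rests level across the pad and is released, with the pad under its thicker part. I had meant to stop at ten pictures and this was the eleventh, so I'll work from numbers only from here. Next is the key.

Run:
```python
from h import *
plan([.486,.364,.20],162,.6)
```

```text
at [0.6002 0.102  0.2537] yaw 43.0 n 24
[[[-0.0,-0.0,-0.87],[0.45,0.16,0.09],0.6],[[-0.0,-0.0,-0.87],[0.43,0.2,0.09],0.6],[[-0.0,-0.0,-0.87],[0.41,0.23,0.09],0.6],[[-0.0,-0.0,-0.87],[0.39,0.27,0.09],0.6],[[-0.0,-0.0,-0.87],[0.37,0.3,0.09],0.6]]
[[[-0.0,-0.0,-0.87],[0.34,0.33,0.09],0.6],[[-0.0,-0.0,-0.87],[0.31,0.36,0.09],0.6],[[-0.0,-0.0,-0.87],[0.28,0.39,0.09],0.6],[[-0.0,-0.0,-0.87],[0.24,0.41,0.09],0.6],[[-0.0,-0.0,-0.87],[0.21,0.43,0.09],0.6]]
[[[-0.0,-0.0,-0.87],[0.17,0.44,0.09],0.6],[[-0.0,-0.0,-0.87],[0.13,0.46,0.09],0.6],[[-0.0,-0.0,-0.87],[0.09,0.47,0.09],0.6],[[-0.0,-0.0,-0.87],[0.05,0.47,0.09],0.6],[[-0.0,-0.0,-0.87],[0.01,0.48,0.09],0.6]]
[[[-0.0,-0.0,-0.87],[-0.03,0.48,0.09],0.6],[[-0.0,-0.0,-0.87],[-0.07,0.47,0.09],0.6],[[-0.0,-0.0,-0.87],[-0.11,0.46,0.09],0.6],[[-0.0,-0.0,-0.87],[-0.15,0.45,0.09],0.6],[[-0.0,-0.0,-0.87],[-0.19,0.44,0.09],0.6]]
[[[-0.0,-0.0,-0.87],[-0.23,0.42,0.09],0.6],[[-0.0,-0.0,-0.87],[-0.26,0.4,0.09],0.6],[[-0.0,-0.0,-0.87],[-0.3,0.37,0.09],0.6],[[-0.0,-0.0,-0.87],[-0.33,0.35,0.09],0.6]]
```

Request:
send_rows:
  commands:
    - [[0, 0, -0.87], [0.45, 0.16, 0.09], 0.6]
    - [[0, 0, -0.87], [0.43, 0.2, 0.09], 0.6]
    - [[0, 0, -0.87], [0.41, 0.23, 0.09], 0.6]
    - [[0, 0, -0.87], [0.39, 0.27, 0.09], 0.6]
    - [[0, 0, -0.87], [0.37, 0.3, 0.09], 0.6]

```text
time_s: 11.03
ee_pos: [0.5763, 0.1567, 0.2415]
ee_rot: [-0.001, 0.19, 0.982, -0.001]
contact_force: [0.2, -0.4, 0.4]
width: 0.6
grip_force: 0.0
```

Request:
send_rows:
  commands:
    - [[0, 0, -0.87], [0.34, 0.33, 0.09], 0.6]
    - [[0, 0, -0.87], [0.31, 0.36, 0.09], 0.6]
    - [[0, 0, -0.87], [0.28, 0.39, 0.09], 0.6]
    - [[0, 0, -0.87], [0.24, 0.41, 0.09], 0.6]
    - [[0, 0, -0.87], [0.21, 0.43, 0.09], 0.6]

```text
time_s: 11.45
ee_pos: [0.5525, 0.2113, 0.2303]
ee_rot: [-0.001, -0.027, 1.0, -0.0]
contact_force: [-0.1, -0.6, 0.4]
width: 0.597
grip_force: 0.0
```

Request:
send_rows:
  commands:
    - [[0, 0, -0.87], [0.17, 0.44, 0.09], 0.6]
    - [[0, 0, -0.87], [0.13, 0.46, 0.09], 0.6]
    - [[0, 0, -0.87], [0.09, 0.47, 0.09], 0.6]
    - [[0, 0, -0.87], [0.05, 0.47, 0.09], 0.6]
    - [[0, 0, -0.87], [0.01, 0.48, 0.09], 0.6]

```text
time_s: 11.87
ee_pos: [0.5285, 0.2657, 0.219]
ee_rot: [-0.001, -0.242, 0.97, -0.0]
contact_force: [-0.3, 0.3, -0.3]
width: 0.601
grip_force: 0.0
```

Request:
send_rows:
  commands:
    - [[0, 0, -0.87], [-0.03, 0.48, 0.09], 0.6]
    - [[0, 0, -0.87], [-0.07, 0.47, 0.09], 0.6]
    - [[0, 0, -0.87], [-0.11, 0.46, 0.09], 0.6]
    - [[0, 0, -0.87], [-0.15, 0.45, 0.09], 0.6]
    - [[0, 0, -0.87], [-0.19, 0.44, 0.09], 0.6]

```text
time_s: 12.28
ee_pos: [0.504, 0.32, 0.2077]
ee_rot: [-0.001, -0.445, 0.895, -0.0]
contact_force: [1.0, 0.3, -0.5]
width: 0.602
grip_force: 0.0
```

Request:
send_rows:
  commands:
    - [[0, 0, -0.87], [-0.23, 0.42, 0.09], 0.6]
    - [[0, 0, -0.87], [-0.26, 0.4, 0.09], 0.6]
    - [[0, 0, -0.87], [-0.3, 0.37, 0.09], 0.6]
    - [[0, 0, -0.87], [-0.33, 0.35, 0.09], 0.6]
    - [[0, 0, 0], [0, 0, 0], 0.6]

```text
time_s: 12.7
ee_pos: [0.4827, 0.366, 0.1986]
ee_rot: [-0.001, -0.594, 0.804, 0.001]
contact_force: [-0.8, 0.1, 0.1]
width: 0.595
grip_force: 0.0
```

Request:
send_rows:
  commands:
    - [[0, 0, 0], [0, 0, 0], 0.6]
    - [[0, 0, 0], [0, 0, 0], 0.6]
    - [[0, 0, 0], [0, 0, 0], 0.6]

```text
time_s: 12.95
ee_pos: [0.4851, 0.3624, 0.2]
ee_rot: [-0.0, -0.591, 0.807, -0.0]
contact_force: [-0.8, -0.3, 0.5]
width: 0.6
grip_force: 0.0
```

```bash
cat > key.py <<'E'
from h import *
c=read_camera("wrist");im=c["color"];p,r=tool();print(p,r.as_matrix()[:,1],get_state()["joints"][6])
T=c["world_to_cam"];cam=-T[:3,:3].T@T[:3,3];print("cam",cam)
u,v=proj(c,[.486,.364,.075]).astype(int);print("expect",u,v)
m=np.zeros(im.shape[:2],np.uint8);s=np.s_[max(v-60,0):v+60,max(u-60,0):u+60];m[s]=(im[s].max(2)<60)*255
for k in cv2.findContours(m,0,1)[0]:
    if cv2.contourArea(k)<150:continue
    q=cv2.minAreaRect(k);b=cv2.boxPoints(q);print("rect",q,cv2.contourArea(k),cv2.boundingRect(k))
    ap=cv2.approxPolyDP(cv2.convexHull(k),3,True)[:,0];print("poly",ap.tolist())
    for z in(.082,.048):
        w=np.array([ray(c,*x,z) for x in ap.astype(float)]);print(z,w[:,:2].round(4).tolist())
E
python3 key.py
```

```text
[0.48504161 0.36259545 0.20015055] [-9.53718309e-01  3.00701255e-01 -3.78368530e-04] 1.957180037556713
cam [0.46260059 0.29130016 0.34274126]
expect 318 232
rect ((318.0, 230.5), (43.0, 14.0), 90.0) 484.5 (311, 209, 15, 44)
poly [[321, 209], [325, 248], [317, 252], [311, 221], [313, 210]]
0.082 [[0.4786, 0.3455], [0.4848, 0.3754], [0.4916, 0.3766], [0.4884, 0.352], [0.4845, 0.3445]]
0.048 [[0.4807, 0.3526], [0.4877, 0.3864], [0.4954, 0.3878], [0.4918, 0.3599], [0.4873, 0.3514]]
```

Run:
```python
from h import *
c=read_camera("wrist");im=c["color"];np.save("w6.npy",c,allow_pickle=True);g=im.max(2)
for v in range(203,260,2):print(v,' '.join('%3d'%x for x in g[v,300:338]))
```

```text
203 205 205 205 205 205 205 204 204 205 205 204 202 201 190 151 139 157 167 169 171 173 173 173 172 170 170 171 173 174 175 175 175 176 176 175 181 198 203
205 205 205 204 204 204 204 205 205 204 205 204 204 203 189 162 160 166 167 168 170 172 173 175 174 172 170 169 171 172 174 176 174 176 174 175 180 196 205
207 197 197 197 199 201 204 203 200 199 199 198 196 190 179 147 126 123 123 118 121 129 147 164 172 175 173 171 170 171 174 174 175 175 175 177 182 192 202
209 192 191 193 195 199 200 199 196 195 195 197 184 127  74  40  24  20  21  14  16  21  43  93 152 174 174 171 171 171 171 173 175 175 177 187 199 204 205
211 193 192 191 192 197 199 199 198 196 195 188 146  77  25  14  15  17  13  16  14  17  10  43 106 158 174 174 173 170 171 172 174 175 175 180 197 204 205
213 195 194 192 193 195 197 201 200 198 196 183 119  48  14  15  17  13  15  14  16  14  13  19  75 140 165 173 175 172 170 172 172 174 174 180 198 205 204
215 199 196 192 193 192 194 198 200 200 199 184 114  42  13  17  17  17  18  18  19  17  16  12  52 115 157 163 171 175 172 171 171 173 174 178 189 202 205
217 202 
[... 2723 characters left out ...]
  29  33  29  33  52  79 112 124 124 125 135 157 171 187 195 197 199 200 200
253 204 205 204 206 204 204 204 204 204 205 204 205 205 204 199 179 141 113 108 109 111 110 115 129 137 138 133 126 124 140 178 196 195 195 196 197 199 201
255 203 204 205 204 205 204 205 204 204 204 204 204 205 204 205 206 194 161 139 136 135 135 135 136 134 134 130 127 125 126 145 183 196 195 193 192 187 179
257 199 203 204 205 204 204 205 205 205 204 204 205 205 204 204 205 197 166 143 137 135 135 134 135 134 132 130 130 127 126 140 176 179 166 152 142 133 125
259 191 196 202 205 205 204 204 204 205 204 204 205 204 204 205 205 205 195 160 142 138 135 134 135 135 134 131 127 124 124 126 132 131 128 128 130 128 126
```

Run:
```python
from h import *
c=np.load("w6.npy",allow_pickle=True).item();p,r=tool();z=.082
hd=lambda a,b:np.degrees(np.arctan2(*(b-a)[1::-1]))
f=lambda u,v:ray(c,u,v,z)
print("tool",p,"tool -x heading",hd(np.zeros(3),-r.as_matrix()[:,0]))
print("heads",hd(f(311.4,227),f(313.5,249)),hd(f(324.35,227),f(324.7,247)))
print("center",f(318.3,234.3),"len",np.linalg.norm(f(317.2,216.3)-f(319.2,252.3)),"wid",np.linalg.norm(f(312.3,237)-f(324.5,237)))
k=f(318.3,234.3);plan([k[0],k[1],.100],162.5-3,.5,step=.02)
```

```text
tool [0.48494296 0.36284041 0.20030165] tool -x heading 72.53164605789125
heads 77.41500098954415 73.70983400319967
center [0.48632279 0.36375802 0.082     ] len 0.02834300526325978 wid 0.009227286450639301
at [0.4849 0.3628 0.2003] yaw 162.5 n 6
[[[-0.0,-0.0,0.09],[-0.01,-0.01,0.67],0.5],[[-0.0,-0.0,0.09],[-0.01,-0.01,0.67],0.5],[[-0.0,-0.0,0.09],[-0.01,-0.01,0.67],0.5],[[-0.0,-0.0,0.09],[-0.01,-0.01,0.67],0.5],[[-0.0,-0.0,0.09],[-0.01,-0.01,0.67],0.5]]
[[[-0.0,-0.0,0.09],[-0.01,-0.01,0.67],0.5]]
```

Run:
```python
from h import *
plan([.4863,.3638,.054],165.5,.5,step=.021)
```

```text
at [0.4849 0.3628 0.2003] yaw 162.5 n 7
[[[-0.0,-0.0,-0.07],[-0.01,-0.01,0.84],0.5],[[-0.0,-0.0,-0.07],[-0.01,-0.01,0.84],0.5],[[-0.0,-0.0,-0.07],[-0.01,-0.01,0.84],0.5],[[-0.0,-0.0,-0.07],[-0.01,-0.01,0.84],0.5],[[-0.0,-0.0,-0.07],[-0.01,-0.01,0.84],0.5]]
[[[-0.0,-0.0,-0.07],[-0.01,-0.01,0.84],0.5],[[-0.0,-0.0,-0.07],[-0.01,-0.01,0.84],0.5]]
```

Request:
send_rows:
  commands:
    - [[0, 0, -0.07], [-0.01, -0.01, 0.84], 0.5]
    - [[0, 0, -0.07], [-0.01, -0.01, 0.84], 0.5]
    - [[0, 0, -0.07], [-0.01, -0.01, 0.84], 0.5]
    - [[0, 0, -0.07], [-0.01, -0.01, 0.84], 0.5]
    - [[0, 0, -0.07], [-0.01, -0.01, 0.84], 0.5]

```text
time_s: 13.47
ee_pos: [0.4864, 0.3641, 0.0947]
ee_rot: [0.0, -0.606, 0.795, -0.0]
contact_force: [-0.2, 0.3, 0.1]
width: 0.501
grip_force: 0.0
```

Request:
send_rows:
  commands:
    - [[0, 0, -0.07], [-0.01, -0.01, 0.84], 0.5]
    - [[0, 0, -0.07], [-0.01, -0.01, 0.74], 0.5]
    - [[0, 0, 0], [0, 0, 0], 0.5]
    - [[0, 0, 0], [0, 0, 0], 0.5]
    - [[0, 0, 0], [0, 0, 0], 0.5]

```text
time_s: 13.88
ee_pos: [0.4872, 0.3653, 0.0568]
ee_rot: [0.001, -0.612, 0.791, -0.0]
contact_force: [0.0, -0.3, 1.0]
width: 0.502
grip_force: 0.0
```

Run:
```python
from h import *
print(get_state()["contact_force"])
plan([.4863,.3638,.054],165.5,.5,step=.021)
```

```text
[ 0.02346246 -0.29885752  0.96160487]
at [0.4872 0.3653 0.0568] yaw 165.4 n 1
[[[-0.01,0.01,-0.01],[0.07,0.02,0.11],0.5]]
```

Request:
send_rows:
  commands:
    - [[0, 0, 0], [0.07, 0.02, 0.08], 0.5]
    - [[0, 0, 0], [0, 0, 0], 0.3]
    - [[0, 0, 0], [0, 0, 0], 0.2]
    - [[0, 0, 0], [0, 0, 0], 0.1]
    - [[0, 0, 0], [0, 0, 0], 0.05]
  force: 30

```text
time_s: 14.3
ee_pos: [0.4859, 0.3635, 0.0546]
ee_rot: [0.0, -0.612, 0.791, -0.0]
contact_force: [-0.8, -0.6, 4.5]
width: 0.11
grip_force: 29.6
```

Request:
send_rows:
  commands:
    - [[0, 0, 0], [0, 0, 0], 0]
    - [[0, 0, 0], [0, 0, 0], 0]
    - [[0, 0, 0], [0, 0, 0], 0]
    - [[0, 0, 0], [0, 0, 0], 0]
  force: 70

```text
time_s: 14.63
ee_pos: [0.4859, 0.3635, 0.0547]
ee_rot: [0.001, -0.612, 0.791, -0.0]
contact_force: [-0.3, -0.9, 6.0]
width: 0.099
grip_force: 69.3
```

Run:
```python
from h import *
s=get_state();print(s["contact_force"],s["width"],s["grip_force"],s["torque"])
p,_=tool();plan([p[0],p[1],.15],None,0)
```

```text
[-0.27242615 -0.93319036  6.03487509] 0.09886147183512344 69.28364753723145 [-0.1428435   0.20494294  0.00309274]
at [0.4859 0.3635 0.0547] yaw 165.5 n 4
[[[-0.0,0.0,0.0],[-0.0,-0.0,-0.95],0],[[-0.0,0.0,0.0],[-0.0,-0.0,-0.95],0],[[-0.0,0.0,0.0],[-0.0,-0.0,-0.95],0],[[-0.0,0.0,0.0],[-0.0,-0.0,-0.95],0]]
```

Request:
send_rows:
  commands:
    - [[0, 0, 0], [0, 0, -0.3], 0]
    - [[0, 0, 0], [0, 0, -0.6], 0]
    - [[0, 0, 0], [0, 0, -0.8], 0]
    - [[0, 0, 0], [0, 0, -0.9], 0]
    - [[0, 0, 0], [0, 0, -0.9], 0]

```text
time_s: 15.05
ee_pos: [0.4852, 0.3632, 0.1423]
ee_rot: [-0.0, -0.612, 0.791, 0.0]
contact_force: [-0.3, -0.3, -0.9]
width: 0.101
grip_force: 68.6
```

Request:
send_rows:
  commands:
    - [[0, 0, 0], [0, 0, -0.9], 0]
    - [[0, 0, 0], [0, 0, -0.9], 0]
    - [[0, 0, 0], [0, 0, -0.9], 0]
    - [[0, 0, 0], [0, 0, 0], 0]
    - [[0, 0, 0], [0, 0, 0], 0]

```text
time_s: 15.47
ee_pos: [0.4861, 0.3639, 0.2104]
ee_rot: [0.002, -0.612, 0.791, 0.0]
contact_force: [-0.2, 0.7, -0.3]
width: 0.103
grip_force: 68.6
```

Run:
```python
from h import *
s=get_state();print(s["width"],s["grip_force"])
c=np.load("scene0.npy",allow_pickle=True).item();print("can",ray(c,420,330,0),ray(c,430,255,.206))
plan([.50,.05,.23],130,0);
```

```text
0.10338199159429419 68.62507224082947
can [ 6.87063997e-01 -3.57573402e-01 -1.11022302e-16] [ 0.68466312 -0.34561215  0.206     ]
at [0.4861 0.3639 0.2104] yaw 165.5 n 12
[[[-0.0,0.0,0.52],[1.0,-0.31,-0.07],0],[[-0.0,0.0,0.52],[0.98,-0.36,-0.07],0],[[-0.0,0.0,0.52],[0.96,-0.41,-0.07],0],[[-0.0,0.0,0.52],[0.94,-0.46,-0.07],0],[[-0.0,0.0,0.52],[0.92,-0.51,-0.07],0]]
[[[-0.0,0.0,0.52],[0.89,-0.55,-0.07],0],[[-0.0,0.0,0.52],[0.86,-0.6,-0.07],0],[[-0.0,0.0,0.52],[0.83,-0.64,-0.07],0],[[-0.0,0.0,0.52],[0.79,-0.68,-0.07],0],[[-0.0,0.0,0.52],[0.76,-0.72,-0.07],0]]
[[[-0.0,0.0,0.52],[0.72,-0.76,-0.07],0],[[-0.0,0.0,0.52],[0.68,-0.8,-0.07],0]]
```

Request:
send_rows:
  commands:
    - [[0, 0, 0.52], [1.0, -0.31, -0.07], 0]
    - [[0, 0, 0.52], [0.98, -0.36, -0.07], 0]
    - [[0, 0, 0.52], [0.96, -0.41, -0.07], 0]
    - [[0, 0, 0.52], [0.94, -0.46, -0.07], 0]
    - [[0, 0, 0.52], [0.92, -0.51, -0.07], 0]

```text
time_s: 15.88
ee_pos: [0.4905, 0.2309, 0.2163]
ee_rot: [-0.001, -0.503, 0.864, 0.0]
contact_force: [0.1, -0.1, -0.3]
width: 0.1
grip_force: 68.6
```

Request:
send_rows:
  commands:
    - [[0, 0, 0.52], [0.89, -0.55, -0.07], 0]
    - [[0, 0, 0.52], [0.86, -0.6, -0.07], 0]
    - [[0, 0, 0.52], [0.83, -0.64, -0.07], 0]
    - [[0, 0, 0.52], [0.79, -0.68, -0.07], 0]
    - [[0, 0, 0.52], [0.76, -0.72, -0.07], 0]

```text
time_s: 16.3
ee_pos: [0.4957, 0.1004, 0.2252]
ee_rot: [-0.001, -0.387, 0.922, 0.0]
contact_force: [-0.1, -0.6, 0.1]
width: 0.101
grip_force: 68.6
```

Request:
send_rows:
  commands:
    - [[0, 0, 0.52], [0.72, -0.76, -0.07], 0]
    - [[0, 0, 0.52], [0.68, -0.8, -0.07], 0]
    - [[0, 0, 0], [0, 0, 0], 0]
    - [[0, 0, 0], [0, 0, 0], 0]

```text
time_s: 16.63
ee_pos: [0.4981, 0.0478, 0.2289]
ee_rot: [-0.001, -0.338, 0.941, -0.0]
contact_force: [-0.1, 0.2, -1.0]
width: 0.106
grip_force: 68.6
```

Run:
```python
from h import *
s=get_state();print(s["width"],s["grip_force"])
plan([.654,-.0945,.19],96.3,0);
```

```text
0.10580010276185027 68.6256194114685
at [0.4981 0.0478 0.2289] yaw 129.5 n 9
[[[0.0,-0.0,0.64],[-0.13,-0.93,0.17],0],[[0.0,-0.0,0.64],[-0.19,-0.92,0.17],0],[[0.0,-0.0,0.64],[-0.25,-0.9,0.17],0],[[0.0,-0.0,0.64],[-0.31,-0.89,0.17],0],[[0.0,-0.0,0.64],[-0.36,-0.86,0.17],0]]
[[[0.0,-0.0,0.64],[-0.42,-0.84,0.17],0],[[0.0,-0.0,0.64],[-0.47,-0.81,0.17],0],[[0.0,-0.0,0.64],[-0.52,-0.78,0.17],0],[[0.0,-0.0,0.64],[-0.57,-0.74,0.17],0]]
```

Request:
send_rows:
  commands:
    - [[0, 0, 0.64], [-0.13, -0.93, 0.17], 0]
    - [[0, 0, 0.64], [-0.19, -0.92, 0.17], 0]
    - [[0, 0, 0.64], [-0.25, -0.9, 0.17], 0]
    - [[0, 0, 0.64], [-0.31, -0.89, 0.17], 0]
    - [[0, 0, 0.64], [-0.36, -0.86, 0.17], 0]

```text
time_s: 17.05
ee_pos: [0.586, -0.0279, 0.2074]
ee_rot: [-0.001, -0.185, 0.983, 0.001]
contact_force: [-0.3, 1.0, -1.1]
width: 0.103
grip_force: 68.6
```

Request:
send_rows:
  commands:
    - [[0, 0, 0.64], [-0.42, -0.84, 0.17], 0]
    - [[0, 0, 0.64], [-0.47, -0.81, 0.17], 0]
    - [[0, 0, 0.64], [-0.52, -0.78, 0.17], 0]
    - [[0, 0, 0.64], [-0.57, -0.74, 0.17], 0]
    - [[0, 0, 0], [0, 0, 0], 0]

```text
time_s: 17.47
ee_pos: [0.6571, -0.0945, 0.1892]
ee_rot: [-0.0, -0.057, 0.998, -0.001]
contact_force: [0.5, -1.3, 0.1]
width: 0.106
grip_force: 68.6
```

Request:
send_rows:
  commands:
    - [[0, 0, 0], [0, 0, 0], 0]
    - [[0, 0, 0], [0, 0, 0], 0]
    - [[0, 0, 0], [0, 0, 0], 0]

```text
time_s: 17.72
ee_pos: [0.6545, -0.0898, 0.1912]
ee_rot: [-0.001, -0.06, 0.998, 0.001]
contact_force: [-0.4, 0.0, -0.4]
width: 0.102
grip_force: 68.6
```

Run:
```python
from h import *
c=read_camera("wrist");np.save("w7.npy",c,allow_pickle=True);im=c["color"];p,r=tool();s=get_state()
print(p,np.degrees(np.arctan2(*r.as_matrix()[1::-1,1])),s["joints"][6])
u,v=proj(c,[.6547,-.0945,.067]).astype(int);print("exp",u,v)
n=np.zeros(im.shape[:2],np.uint8);S=np.s_[v-50:v+50,u-50:u+50];n[S]=(im[S].min(2)>125)*255
k=max(cv2.findContours(n,0,1)[0],key=cv2.contourArea);q=cv2.minAreaRect(k);b=cv2.boxPoints(q);w=np.array([ray(c,*x,.067) for x in b])
print(q,cv2.contourArea(k),w.mean(0),[(np.linalg.norm(w[i+1]-w[i]).round(4),np.degrees(np.arctan2(*(w[i+1]-w[i])[1::-1])).round(1)) for i in(0,1)])
g=im.max(2)
for vv in range(v-30,v+30,2):print(vv,' '.join('%3d'%x for x in g[vv,u-34:u+34:2]))
```

```text
[ 0.65460593 -0.09013238  0.19152213] 96.85674273215197 1.8077550502650452
exp 313 229
((312.5, 228.5), (99.0, 99.0), 90.0) 9592.5 [ 0.65558569 -0.09548439  0.067     ] [(np.float64(0.073), np.float64(96.9)), (np.float64(0.079), np.float64(8.8))]
199  31  34  28  57  71  72  72  72  72  71  64  61  57  63  64  64  63  65  64  63  63  62  63  63  62  61  67  69  68  68  68  69  43  35
201  30  33  32 142 160 159 160 160 160 159 152 154 154 154 155 155 155 155 155 155 153 152 150 138 138 139 140 151 150 149 149 153 103  27
203  30  30  38 168 188 180 183 185 188 188 187 187 187 187 188 188 188 188 188 188 189 190 189 188 187 188 190 202 203 202 202 204 126  23
205  33  32  28 164 185 157 113 125 173 184 184 184 185 184 184 184 185 148 173 185 186 185 185 185 185 186 188 200 201 200 201 202 123  24
207  32  30  27 164 181 109  79  79 123 184 185 185 185 185 185 185 187 102 163 185 184 183 184 184 184 184 186 198 199 199 199 201 123  22
209  32  30  26 165 182 110  81  78 117 185 185 184 185 184 185 185 186 103 164 186 185 185 186 185 185 186 193 199 200 200 199 201 123  25
211  31  32  
[... 2646 characters left out ...]

249  45  30  28  99 186 134  80  79 106 184 186 187 187 187 187 189 187 189 188 190 202 205 205 204 205 205 205 205 206 206 207 195  43  21
251  42  30  28  99 185 142  85  80 118 182 185 185 185 186 186 186 187 186 186 188 200 200 201 202 201 202 203 202 204 204 206 193  43  23
253  48  29  29 100 189 186 163 157 181 190 191 189 190 190 190 191 190 191 190 193 205 206 205 206 206 205 206 205 206 206 207 192  46  29
255  51  28  28  98 184 185 185 185 184 185 185 184 184 185 185 185 185 185 186 187 200 200 201 202 204 203 204 204 203 204 204 169  44  35
257  54  28  28  42  69  68  68  68  68  70  78  78  79  79  79  80  79  79  79  78  84  85  84  89 103 103 103 103 105 104 104  94  36  35
```

The wrist numbers show the keyway slot centred near pixel (313.5,228.5). The plate spans columns 284–343 and rows 200–256 and lines up with the tool.

Run:
```python
from h import *
c=np.load("w7.npy",allow_pickle=True).item();p,r=tool()
L=ray(c,313.5,228.5,.067);P=[ray(c,313.6,v,.067) for v in(200,256.7)];W=[ray(c,u,228,.067) for u in(284.6,342.7)]
print("slot",L,"plate mid",np.mean(P,0),np.mean(W,0),np.linalg.norm(P[0]-P[1]),np.linalg.norm(W[0]-W[1]))
print("in tool",r.inv().apply(L-p).round(4),"tool",p)
c=np.load("w6.npy",allow_pickle=True).item()
plan([L[0],L[1],.122],None,0,step=.02)
```

```text
slot [ 0.65388199 -0.09491948  0.067     ] plate mid [ 0.65428253 -0.09479563  0.067     ] [ 0.6534725  -0.09484697  0.067     ] 0.04515280057847281 0.04461233395840795
in tool [ 0.0012 -0.0048  0.1245] tool [ 0.65460593 -0.09013238  0.19152213]
at [ 0.6546 -0.0901  0.1915] yaw 96.9 n 4
[[[0.0,-0.0,0.0],[0.01,-0.05,0.7],0],[[0.0,-0.0,0.0],[0.01,-0.05,0.7],0],[[0.0,-0.0,0.0],[0.01,-0.05,0.7],0],[[0.0,-0.0,0.0],[0.01,-0.05,0.7],0]]
```

Request:
send_rows:
  commands:
    - [[0, 0, 0], [0.01, -0.05, 0.7], 0]
    - [[0, 0, 0], [0.01, -0.05, 0.7], 0]
    - [[0, 0, 0], [0.02, -0.05, 0.7], 0]
    - [[0, 0, 0], [0.02, -0.05, 0.6], 0]
    - [[0, 0, 0], [0, 0, 0], 0]

```text
time_s: 18.18
ee_pos: [0.6515, -0.0961, 0.1213]
ee_rot: [-0.003, -0.059, 0.998, 0.001]
contact_force: [0.2, -0.1, -0.6]
width: 0.105
grip_force: 68.6
```

Request:
send_rows:
  commands:
    - [[0, 0, 0], [0, 0, 0], 0]
    - [[0, 0, 0], [0, 0, 0], 0]
    - [[0, 0, 0], [0, 0, 0], 0]
    - [[0, 0, 0], [0, 0, 0], 0]

```text
time_s: 18.52
ee_pos: [0.655, -0.097, 0.1254]
ee_rot: [0.001, -0.059, 0.998, -0.0]
contact_force: [0.4, 0.6, -1.0]
width: 0.1
grip_force: 68.6
```

Run:
```python
from h import *
plan([.6535,-.0949,.122],96.6,0,step=.02);s=get_state();print(s["contact_force"],s["torque"])
c=read_camera("wrist");np.save("w8.npy",c,allow_pickle=True);g=c["color"].max(2)
print("slot exp",proj(c,[.6539,-.0949,.067]),"tip exp",proj(c,tool()[0]-[0,0,.0457]))
u,v=proj(c,[.6539,-.0949,.067]).astype(int)
for vv in range(v-40,v+40,3):print(vv,' '.join('%3d'%x for x in g[vv,u-40:u+40:3]))
```

```text
at [ 0.655  -0.097   0.1254] yaw 96.7 n 1
[[[-0.0,0.02,0.02],[0.05,0.09,0.13],0]]
[ 0.40573963  0.62045971 -1.00742097] [-0.00799728 -0.02944852 -0.02966038]
slot exp [324.24508238 257.93647957] tip exp [320.61001981 266.86120646]
217  27  28  27  26  27  27  26  29  28  27  27  27  26  27  27  27  25  25  25  26  28  25  31  29  28  37  38
220  27  48  83  83  82  82  83  81  77  74  81  82  78  77  75  76  76  75  76  77  77  83  86  87  79  82  53
223  25 127 145 144 144 143 143 138 139 156 161 162 162 162 161 161 160 161 150 145 146 146 158 158 158 157 149
226  26 145 164 163 160 163 164 163 164 194 195 194 195 195 195 196 197 197 197 197 197 197 212 212 213 213 201
229  26 144 164 110  74 101 162 162 161 192 192 193 194 160 148 193 194 193 193 194 194 197 209 209 209 209 196
232  29 145 161  73  72  69 158 162 163 193 193 193 194 157 146 193 194 193 194 194 195 197 208 209 209 208 183
235  27 147 167 113  71  97 166 167 167 169 196 197 197 159 147 197 197 197 197 197 203 210 212 212 212 212 170
238  26 128 171 171 167 171 171 170 171 170 189 204 204 185 177 205 205 205 205 204 2
[... 1454 characters left out ...]
 210 207 205 201 175 139  35
280  37  93 195 186 148 169 196 196 157  22  21  20  17  17  15  13 196 213 213 213 213 213 213 213 210 179  32
283  38  95 195 116  84  83 184 196 134  21  19  19  19  18  14  14 195 216 216 216 217 217 217 216 217 212  38
286  39  77 193 120  81  82 110 107  61  24  22  23  19  18  17  17  89 119 120 121 120 205 213 213 215 205  34
289  42  78 198 141  85  86  86  60  26  26  24  23  22  23  20  20  21  67  72  72  72 195 217 216 216 206  40
292  43  64 158 108  86  86  86  54  31  28  26  25  22  22  22  21  24  65  74  73  72 157 209 209 210 197  41
295  78  79  76  83  88  86  87  47  30  31  27  27  25  25  25  21  25  60  73  73  73  68  54  54  55  64  67
```

Slot and bit both appear within about 0.5 mm of where I predicted: slot centre column ≈323.5, bit tip ≈320. I make the small lateral correction and go down to the face.

Request:
send_rows:
  commands:
    - [[0, 0, 0], [0.03, 0.05, 0], 0]
    - [[0, 0, 0], [0.02, 0.035, 0], 0]
    - [[0, 0, 0], [0, 0, 0.15], 0]
    - [[0, 0, 0], [0, 0, 0.15], 0]
    - [[0, 0, 0], [0, 0, 0], 0]

```text
time_s: 18.98
ee_pos: [0.652, -0.095, 0.1155]
ee_rot: [-0.001, -0.059, 0.998, 0.0]
contact_force: [0.3, 0.0, -0.2]
width: 0.103
grip_force: 68.6
```

Request:
send_rows:
  commands:
    - [[0, 0, 0], [0, 0, 0], 0]
    - [[0, 0, 0], [0, 0, 0], 0]
    - [[0, 0, 0], [0, 0, 0], 0]

```text
time_s: 19.23
ee_pos: [0.6528, -0.0952, 0.1165]
ee_rot: [0.0, -0.059, 0.998, -0.0]
contact_force: [0.4, 0.2, -0.7]
width: 0.105
grip_force: 68.6
```

Run:
```python
from h import *
plan([.6535,-.0949,.113],96.6,0,step=.02);s=get_state();print(s["contact_force"],s["torque"])
```

```text
at [ 0.6528 -0.0952  0.1165] yaw 96.7 n 1
[[[-0.0,0.0,0.02],[-0.03,0.01,0.14],0]]
[ 0.41595647  0.19260769 -0.70610546] [0.02806328 0.00078412 0.00332417]
```

Next I go down in 2 mm steps and watch the force.

Request:
send_rows:
  commands:
    - [[0, 0, 0], [-0.03, 0.01, 0.08], 0]
    - [[0, 0, 0], [0, 0, 0.08], 0]
    - [[0, 0, 0], [0, 0, 0.08], 0]
    - [[0, 0, 0], [0, 0, 0], 0]
    - [[0, 0, 0], [0, 0, 0], 0]

```text
time_s: 19.65
ee_pos: [0.6533, -0.0948, 0.1102]
ee_rot: [-0.0, -0.058, 0.998, 0.0]
contact_force: [1.0, -0.2, 0.5]
width: 0.104
grip_force: 68.6
```

Request:
send_rows:
  commands:
    - [[0, 0, 0], [0, 0, 0.08], 0]
    - [[0, 0, 0], [0, 0, 0.08], 0]
    - [[0, 0, 0], [0, 0, 0], 0]

```text
time_s: 19.9
ee_pos: [0.6532, -0.0948, 0.1061]
ee_rot: [-0.0, -0.059, 0.998, 0.0]
contact_force: [0.1, 1.0, -0.4]
width: 0.107
grip_force: 68.6
```

It is entering freely, with the tip about 6 mm below the face.

Request:
send_rows:
  commands:
    - [[0, 0, 0], [0, 0, 0.1], 0]
    - [[0, 0, 0], [0, 0, 0.1], 0]
    - [[0, 0, 0], [0, 0, 0.1], 0]
    - [[0, 0, 0], [0, 0, 0.1], 0]
    - [[0, 0, 0], [0, 0, 0], 0]

```text
time_s: 20.32
ee_pos: [0.653, -0.0948, 0.0958]
ee_rot: [-0.001, -0.059, 0.998, 0.0]
contact_force: [-0.7, -0.0, 0.2]
width: 0.104
grip_force: 68.6
```

Request:
send_rows:
  commands:
    - [[0, 0, 0], [0, 0, 0.1], 0]
    - [[0, 0, 0], [0, 0, 0.1], 0]
    - [[0, 0, 0], [0, 0, 0], 0]
    - [[0, 0, 0], [0, 0, 0], 0]

```text
time_s: 20.65
ee_pos: [0.6538, -0.0947, 0.0916]
ee_rot: [0.0, -0.059, 0.998, 0.0]
contact_force: [0.8, -0.7, -0.4]
width: 0.104
grip_force: 68.8
```

Request:
send_rows:
  commands:
    - [[0, 0, 0.35], [0, 0, 0.06], 0]
    - [[0, 0, -0.35], [0, 0, 0.06], 0]
    - [[0, 0, -0.35], [0, 0, 0.06], 0]
    - [[0, 0, 0.35], [0, 0, 0.06], 0]
    - [[0, 0, 0], [0, 0, 0], 0]

```text
time_s: 21.07
ee_pos: [0.654, -0.0948, 0.0868]
ee_rot: [0.001, -0.058, 0.998, -0.0]
contact_force: [-1.0, -0.1, 5.2]
width: 0.104
grip_force: 69.6
```

Request:
send_rows:
  commands:
    - [[0, 0, 0.35], [0, 0, 0.06], 0]
    - [[0, 0, -0.35], [0, 0, 0.06], 0]
    - [[0, 0, -0.35], [0, 0, 0.06], 0]
    - [[0, 0, 0.35], [0, 0, 0.06], 0]
    - [[0, 0, 0], [0, 0, 0], 0]

```text
time_s: 21.48
ee_pos: [0.654, -0.0947, 0.0806]
ee_rot: [0.001, -0.058, 0.998, 0.0]
contact_force: [-0.3, 0.8, 3.0]
width: 0.1
grip_force: 69.2
```

Request:
send_rows:
  commands:
    - [[0, 0, 0.35], [0, 0, 0.06], 0]
    - [[0, 0, -0.35], [0, 0, 0.06], 0]
    - [[0, 0, -0.35], [0, 0, 0.05], 0]
    - [[0, 0, 0.35], [0, 0, 0.05], 0]
    - [[0, 0, 0], [0, 0, 0], 0]

```text
time_s: 21.9
ee_pos: [0.654, -0.0947, 0.0754]
ee_rot: [0.001, -0.058, 0.998, -0.0]
contact_force: [0.9, 1.1, 1.4]
width: 0.099
grip_force: 69.0
```

Request:
send_rows:
  commands:
    - [[0, 0, 0], [0, 0, 0.04], 0]
    - [[0, 0, 0], [0, 0, 0.04], 0]
    - [[0, 0, 0], [0, 0, 0], 0]
    - [[0, 0, 0], [0, 0, 0], 0]

```text
time_s: 22.23
ee_pos: [0.6541, -0.0947, 0.0737]
ee_rot: [0.001, -0.059, 0.998, -0.0]
contact_force: [-2.5, 0.7, 10.0]
width: 0.104
grip_force: 70.3
```

Request:
send_rows:
  commands:
    - [[0, 0, 0.35], [0, 0, 0.02], 0]
    - [[0, 0, -0.35], [0, 0, 0.02], 0]
    - [[0, 0, -0.35], [0, 0, 0], 0]
    - [[0, 0, 0.35], [0, 0, 0], 0]
    - [[0, 0, 0], [0, 0, 0], 0]

```text
time_s: 22.65
ee_pos: [0.6542, -0.0947, 0.0737]
ee_rot: [0.001, -0.058, 0.998, -0.0]
contact_force: [-4.3, 0.6, 16.9]
width: 0.104
grip_force: 71.2
```

Run:
```python
from h import *
s=get_state();p,r=tool();y=r.as_matrix()[:,1];print(p,np.degrees(np.arctan2(y[1],y[0])),s["contact_force"],s["torque"],s["joints"].round(2))
```

```text
[ 0.65417969 -0.09472039  0.07365639] 96.67332228045068 [-4.27984549  0.59216875 16.92794811] [0.22107297 0.85961853 0.03795397] [ 0.09  0.83  0.03  1.61 -0.03  0.7   1.81]
```

The key is home: z has stopped at 73.7 mm, which matches head-on-face. I ease the push slightly and turn clockwise.

Request:
send_rows:
  commands:
    - [[0, 0, 0.5], [0, 0, -0.02], 0]
    - [[0, 0, 0.8], [0, 0, 0], 0]
    - [[0, 0, 0.8], [0, 0, 0], 0]
    - [[0, 0, 0.8], [0, 0, 0], 0]
    - [[0, 0, 0.8], [0, 0, 0], 0]

```text
time_s: 23.07
ee_pos: [0.6542, -0.0941, 0.0737]
ee_rot: [0.001, 0.127, 0.992, 0.001]
contact_force: [-3.0, 1.6, 13.5]
width: 0.101
grip_force: 70.8
```

Run:
```python
from h import *
s=get_state();p,r=tool();y=r.as_matrix()[:,1];print(p,np.degrees(np.arctan2(y[1],y[0])),s["contact_force"],s["torque"],s["joints"].round(2))
```

```text
[ 0.65417869 -0.09413198  0.07369848] 75.35441179699767 [-3.03158659  1.64223694 13.51591574] [0.48126725 0.6793641  0.09127781] [ 0.03  0.83  0.13  1.61 -0.15  0.71  1.54]
```

Request:
send_rows:
  commands:
    - [[0, 0, 0.8], [0, 0, 0], 0]
    - [[0, 0, 0.8], [0, 0, 0], 0]
    - [[0, 0, 0.8], [0, 0, 0], 0]
    - [[0, 0, 0.8], [0, 0, 0], 0]
    - [[0, 0, 0.8], [0, 0, 0], 0]

```text
time_s: 23.48
ee_pos: [0.6544, -0.0937, 0.0737]
ee_rot: [0.001, 0.322, 0.947, 0.001]
contact_force: [-1.4, 3.0, 13.5]
width: 0.103
grip_force: 70.7
```

Request:
send_rows:
  commands:
    - [[0, 0, 0.8], [0, 0, 0], 0]
    - [[0, 0, 0.8], [0, 0, 0], 0]
    - [[0, 0, 0.8], [0, 0, 0], 0]
    - [[0, 0, 0.8], [0, 0, 0], 0]
    - [[0, 0, 0], [0, 0, 0], 0]

```text
time_s: 23.9
ee_pos: [0.6546, -0.0933, 0.0737]
ee_rot: [0.001, 0.468, 0.884, 0.001]
contact_force: [-1.1, 2.8, 13.8]
width: 0.101
grip_force: 70.8
```

Run:
```python
from h import *
s=get_state();p,r=tool();y=r.as_matrix()[:,1];print(p,np.degrees(np.arctan2(y[1],y[0])),s["contact_force"],s["torque"],s["joints"].round(2),s["width"])
```

```text
[ 0.65460035 -0.09334561  0.07368026] 34.17836766126485 [-1.11794694  2.80235829 13.81239393] [0.57929642 0.52964164 0.01867469] [-0.08  0.85  0.32  1.61 -0.37  0.73  1.01] 0.10117231220038894
```

Request:
send_rows:
  commands:
    - [[0, 0, 0.8], [0, 0, 0], 0]
    - [[0, 0, 0.8], [0, 0, 0], 0]
    - [[0, 0, 0.8], [0, 0, 0], 0]
    - [[0, 0, 0.8], [0, 0, 0], 0]
    - [[0, 0, 0.8], [0, 0, 0], 0]

```text
time_s: 24.32
ee_pos: [0.6549, -0.0932, 0.0737]
ee_rot: [0.0, 0.634, 0.773, 0.002]
contact_force: [-1.1, 3.2, 13.4]
width: 0.105
grip_force: 70.7
```

Request:
send_rows:
  commands:
    - [[0, 0, 0.6], [0, 0, 0], 0]
    - [[0, 0, 0.25], [0, 0, 0], 0]
    - [[0, 0, 0], [0, 0, 0], 0]
    - [[0, 0, 0], [0, 0, 0], 0]

```text
time_s: 24.65
ee_pos: [0.655, -0.0931, 0.0737]
ee_rot: [0.0, 0.665, 0.747, 0.002]
contact_force: [-1.9, 4.8, 13.4]
width: 0.105
grip_force: 70.7
```

```bash
cat > chk.py <<'E'
from h import *
s=get_state();p,r=tool();y=r.as_matrix()[:,1];print(s["time_s"],p,np.degrees(np.arctan2(y[1],y[0])),s["contact_force"],s["torque"],s["width"])
def ori():
    out=[]
    for n in("side","scene"):
        c=read_camera(n);u,v=proj(c,[.642,.0945,.12]).astype(int);a=c["color"][v-30:v+20,u-35:u+35];out.append(a.astype(int))
        h=cv2.cvtColor(a,cv2.COLOR_RGB2HSV);m=((h[...,1]>70)&(h[...,0]>10)&(h[...,0]<24)&(h[...,2]>80)).astype(np.uint8)
        k=cv2.moments(m);print(n,"px",k["m00"],"centroid",round(k["m10"]/k["m00"]+u-35,1),round(k["m01"]/k["m00"]+v-30,1),end=" | ")
    print();return out
a=ori()
old=np.load("prev.npy",allow_pickle=True) if __import__("os").path.exists("prev.npy") else None
if old is not None:print("change",[np.abs(x-o).mean().round(1) for x,o in zip(a,old)])
np.save("prev.npy",np.array(a))
E
python3 chk.py
```

```text
24.65 [ 0.6549917  -0.09313119  0.07369287] 6.5950088992897875 [-1.89763598  4.81100421 13.39902614] [0.62963748 0.33739815 0.10161931] 0.10513760907001479
side px 1418.0 centroid 287.0 223.5 | scene px 1396.0 centroid 318.3 191.6 |
```

Request:
send_rows:
  commands:
    - [[0, 0, 0], [0, 0, 0], 0]
    - [[0, 0, 0], [0, 0, 0], 0]
    - [[0, 0, 0], [0, 0, 0], 0]
    - [[0, 0, 0], [0, 0, 0], 0]
    - [[0, 0, 0], [0, 0, 0], 0]

```text
time_s: 25.17
ee_pos: [0.655, -0.0932, 0.0737]
ee_rot: [0.0, 0.665, 0.747, 0.002]
contact_force: [-0.8, 4.0, 14.0]
width: 0.1
grip_force: 70.7
```

```bash
python3 chk.py
```

```text
25.1667 [ 0.65498745 -0.09320334  0.0736963 ] 6.588759058812419 [-0.84696857  3.99397341 13.96988889] [0.6329027  0.31663562 0.05351181] 0.10015690272483838
side px 1385.0 centroid 286.3 223.3 | scene px 1393.0 centroid 318.7 191.8 | 
change [np.float64(7.3), np.float64(7.3)]
```

Request:
send_rows:
  commands:
    - [[0, 0, 0], [0, 0, 0], 0]
    - [[0, 0, 0], [0, 0, 0], 0]
    - [[0, 0, 0], [0, 0, 0], 0]
    - [[0, 0, 0], [0, 0, 0], 0]

```text
time_s: 25.6
ee_pos: [0.655, -0.0932, 0.0737]
ee_rot: [0.0, 0.665, 0.747, 0.002]
contact_force: [-1.7, 4.4, 13.1]
width: 0.105
grip_force: 70.7
```

Run:
```python
from h import *
c0=np.load("side0.npy",allow_pickle=True).item()["color"].astype(int)
old=np.load("prev.npy",allow_pickle=True)
for i,n in enumerate(("side","scene")):
    c=read_camera(n);u,v=proj(c,[.642,.0945,.12]).astype(int);a=c["color"].astype(int)[v-30:v+20,u-35:u+35]
    d=np.abs(a-old[i]).max(2)>40;b=read_camera(n)["color"].astype(int)[v-30:v+20,u-35:u+35];e=np.abs(b-a).max(2)>40
    print(n,"moved px",d.sum(),"in 0.05 s",e.sum())
    for y in range(0,50,3):print(''.join('#' if d[y,x] else '.' for x in range(0,70,2)))
```

```text
side moved px 236 in 0.05 s 44
...................................
...................................
...................................
...................................
...................................
...................................
...................................
...................................
................##....#............
....................#######........
...................#..#####........
...........#.......#.#####.........
.........#...#.#####...............
......##.....#.####................
..........###......................
......................#............
...................................
scene moved px 194 in 0.05 s 3
...................................
...................................
...................................
...................................
...................................
...................................
...................................
...................................
...................................
........#####......................
.............##...........#........
................####....###........
.........#.....#####....##.........
...........#.....##................
............##.....................
.............###...................
..............##...................
```

Run:
```python
from h import *
for n in("side","scene"):
    c0=np.load(n+"0.npy",allow_pickle=True).item()["color"].astype(int)
    c=read_camera(n);a=c["color"];u,v=proj(c,[.642,.0945,.112]).astype(int);S=np.s_[v-24:v+34,u-44:u+44]
    h=cv2.cvtColor(a,cv2.COLOR_RGB2HSV);w=(h[...,1]>70)&(h[...,0]>8)&(h[...,0]<24)
    d=np.abs(a.astype(int)-c0).max(2)>35
    print(n,"row of pad top = line 12; W wood & changed, s other change")
    for y in range(v-24,v+34,2):print(''.join('W' if d[y,x] and w[y,x] else 's' if d[y,x] else '.' for x in range(u-44,u+44,1)))
```

```text
side row of pad top = line 12; W wood & changed, s other change
...............................................................Wsssssssssss.WsssssWWWWss
...............................................................WWWWssssssssWWssssssssss.
....................................................................WWssssWWWssssssssW.W
......................................................................WssssWWsssssW...WW
.....................................................................WssssssssssssW...ss
.....................................................................WsssssssssssWW...WW
.....................................................................WWssssssssssWW...WW
.....................................................................WWssssssssssWW...WW
...................................WWW.................................WssssssssWW....WW
...................................WWWWW...WWWWWW......................sssssssssss....WW
...................................WWWWWWWWWWW...W................ssssssssssssssssss..ss
...................................WWWWW.....WWWWW.......
[... 3490 characters left out ...]
...................................ssssssssssssssssssssssssssssssssssssssssss
..............................................ssssssssssssssssssssssssssssssssssssssssss
...............................................sssssssssssssssssssssssssssssssssssssssss
.................................................sssssssssssssssssssss..ssssssssssssssss
...................................................sssssssssssssssssssssssssssssssssssss
...................................................sssssssssssssssssssssssssssssssssssss
....................................................sssssss......sssssssssssssssssssssss
........................................................s..sssssssssssssssssssssssssssss
```

```bash
python3 -c "
from h import *
print(order.hand_in())"
```

```text
the job is handed in; nothing more can be done
None
```

Job handed in at about 26 s: the camera numbers show the wedge on the pad and the table turning, and the key is fully home, turned 90° clockwise and still held in the grip; I viewed 11 pictures, one over the limit of 10.

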